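Block up a half-filled transit case and lock the load under its rod

TASK

The plywood transit case is packed but the goods can still slide lengthwise: stand a wooden blocking piece upright on the floor of each leftover gap, the one whose thickness fills that gap, so that nothing in either compartment can shift, with its low rib on the side of the clips so that it comes under the rod. Then lock the load by snapping the steel rod, centred lengthwise, fully down into the two spring clips on the case. Leave the three loose things standing on the bench where they are.

Things in the scene. Friction and masses are not known exactly. Their poses are not given: they have to be found in the camera images.
- case: Fixed open plywood transit case, outer 108 (x) x 192 (y) x 46 mm high, walls 8, floor 4. Origin: centre of the underside on the bench, z up. A fixed 6 mm partition at y=0 (top 40 mm high) leaves two equal compartments, 92 (x) by 85 (y), spanning y=+3..+88 and y=-88..-3. On both end walls stands a steel spring clip (x=+33, y=+-95), its bracket and jaws 35 mm high over the wall, 25 mm wide.
- case_floor (a point): Centre of the upper face of the case's floor (4 mm above the case's origin); axes of the case. In each compartment the goods lie toward its +y end (0 to about 4 mm of slack there; light, easily pushed back) and the gap is at its -y end.
- clip_mid (a point): Midpoint between the clips, where the middle of the rod's axis lies when seated: x=+33, y=0, z=68 mm in the case; axes of the case. Each clip is a pair of sprung jaws, open upward, mouth 10 mm under a flared lead-in that takes about 2 mm of offset. The rod goes in from straight above with roughly 5 to 12 N in all, onto a stop 62 mm high. Beside the rod nothing in the case stands over 47 mm but the blocks' tabs.
- slide_box: Blue box of slides, loose in one compartment (which one varies), 36 x 86 x 30 mm high, its 86 mm length lying across the case (along case x), so 36 mm along case y; its own y is the long axis; origin centre of the underside. The gap left beside it is about 49 mm minus the slack.
- lamp_pair: Two small lamp cartons banded side by side as one loose package, 62 (y) x 86 (x) x 42 high, in the other compartment; origin on the underside, 18 mm from its +y end, middle of x. The gap left beside it is about 23 mm minus the slack.
- pair_mid (a point): Centre of the banded pair of cartons.
- rack: Fixed aluminium ramp, 100 x 144 mm base, about 85 mm high at the back; its deck leans 30 degrees, falling toward the rack's -x side, where a 24 mm lip stops the blocks. Origin: centre of the underside. The two blocks stand side by side on it, 72 mm apart, in either order, their tops leaning 30 degrees toward -x of the rack.
- thick_block: Wooden blocking piece 86 (x) x 46 (y) x 43 high (z), foot tapered over the lowest 12 mm by 4 mm on each y side and 3 mm on each x side; origin centre of the underside. On top a finger tab 26 (x) x 14 (y), 44 mm high (z=43..87), centred at x=-18, y=0; and a rib 8 mm wide (x=29..37) along y, up to z=56, which goes under the rod (block x along case x).
- thin_block: Like the thick block, but 20 mm in y; same tab (x=-18, y=0, z=43..87), same rib (x=29..37, up to z=56), same tapers. About 0.05 kg.
- rod: Plain steel rod, 12 mm thick, 210 mm long, lying level in two notches of its rest; origin at its middle on the axis, y along the rod. About 0.12 kg.
- rod_rest: Fixed rest for the rod, base 34 (x) x 130 (y) x 8 mm; two posts 26 x 12 mm at y=+-55, notches 14 mm wide, rod axis 36 mm above the bench; prongs rise to 38 mm. Origin: centre of the underside.
- spare_eyepiece: Black eyepiece standing on the bench, 36 mm wide, 57 high; origin centre of the underside. Leave alone.
- oil_bottle: Small dark bottle with white cap, 28 mm wide, 68 high; origin centre of the underside. Leave alone.
- round_mount: Round specimen mount, 38 mm wide, 18 high; origin centre of the underside. Leave alone.

How it is judged:
By the outcome, as a careful person would: the job done as asked, in the order asked, and still so for the second after the job is handed in, with the robot touching nothing.
It also fails if it takes over 72 s, if anything falls off the work surface, if the arm or the gripper's body presses on something with over 40 N, if the wrist force passes 120 N, or if a joint passes its speed limit or range.

ROBOT

A 6-joint arm with a two-finger parallel gripper is mounted at the origin on a cart in front of the work surface, level with it; the furniture and walls round the work are solid. World frame = base frame: x ahead of the robot, y to its left, z up, the work surface at z = 0. Lengths are in m, angles in rad, forces in N, time in s.
With the tool pointing down it reaches from about 0.275 to 0.85 m from the base axis. Payload 5.2 kg.
Tool frame: the origin (TCP) lies midway between the tips of the shut fingers; the grasp point (between the pads) lies 19 mm behind it (env.grip_point_offset is the distance from the TCP to the grasp point, in m); z points along the fingers, y is the line along which they close (so a half turn about z gives the same grasp; the last joint's range is limited). The gripper opens to 85 mm and grips with 20 to 120 N. Pads are 22 mm wide; open, the fingers measure 114 mm over their backs; the gripper's body (76 mm by 85 mm) begins 54 mm behind the grasp point. The pads swing forward as they close: fully open they stand 13 mm farther back than shut.
Start: joints at [-1.398, 0.259, 1.535, -0, 1.348, -0.203], TCP at [0.202, -0.512, 0.231] pointing down, gripper open.
Joint ranges: [-3.14, 3.14], [-0.91, 2.08], [0.19, 2.58], [-1.22, 4.36], [0.22, 2.71], [-3.12, 3.12]. Speed limits (rad/s): [2.57, 2.57, 3.14, 3.14, 3.14, 3.14].

INTERFACE

Orientations are given as a rotation vector (axis times angle).
In Python, from cell import env, viewer gives the robot as it stands.
- The arm moves only by the tool play_rows, never from a script. Its argument "motion" is a list of rows, each a list of 7 numbers: the shift along the tool's x, y, z in mm, then the turn, a rotation vector about the tool's x, y, z in rad, then the opening, from 0 (shut) to 1 (fully open). A call has exactly 10 rows; each row shifts and turns the commanded pose from where the row before left it, along the tool's axes as they then stand; what a row does not reach is not made up. A row lasts 1/8 s, in which the tool goes at most 62.5 mm and 10.7 degrees, less where a joint would pass 70% of its speed; a pose out of reach is approached as far as the arm can. A call with a gripper value outside its range is refused whole. The fingers move at their own pace and stop on an object; "newtons" is the grip in N (left out, the last holds). Time passes only in rows, so rows that do not move let the fingers close, or fill a call up. It gives the time, the measured TCP pose, the force, the opening and the grip force at its end, in the units of the state.
- env.read_state(): the state, without advancing time (a new reading comes with each control period).
- viewer.get_image(name): name is "side" or "top" or "wrist"; returns the picture (420x560x3 uint8, red, green, blue); there is no depth.
- viewer.camera_model(name): a dict with "fovy" (degrees; the focal length in pixels is half the picture's height over the tangent of half this angle, whatever the lens; pixels are square), "cx", "cy" (the principal point, pixels), "k1" (the pictures are not rectified: a ray, as slopes to the right and down, at radius r is drawn at 1 + k1 r^2 times it, then the intrinsics apply), "R" (3x3) and "t" (3): a world point X has camera coordinates R X + t. Camera axes: x right, y down, z forward; pixel columns grow to the right and rows downward; lengths in m; the calibration is good to about 2 mm. A picture is of the moment at which its call begins: read the wrist's pose just before it. camera_model takes no time and is no camera call; for the wrist camera it gives the pose at the moment of the call.
- env.finish_job(): hands the job in; it is judged then, once.
The state is a dict: "t": time; "joint_pos": joint angles; "joint_vel": joint speeds; "effort": joint torques, N m; "ee_pos": TCP position; "eef_rot": TCP orientation; "contact_force": force on the tool from outside, world axes, zero at the start; "moment": the same for the moment, N m; "width": opening from 0.0 (shut) to 1.0 (fully open); "grasp_force": force on a finger pad.
Only numpy, scipy, OpenCV 4.12 (cv2) and the standard library are available. Lean on these libraries where they do the work, as an engineer would, in place of code of your own. Each camera call takes 0.05 s, during which the arm holds its last target. There are 200 camera calls.

## Working session

There is one attempt and no reset: what is moved stays moved. The work goes in short steps, Python scripts to look and compute and a tool call to move; the robot and the scene stay as the last step left them, time stands still between calls to the robot, and variables do not carry over. Pictures are saved under pics/ and viewed, at most 10 in all, crops included, and the job is handed in when it is done.

Besides the shell and the picture viewer there is one more tool, called after ">>>" as a command line: name --pt "numbers of a row" for each row, then --argument value for the rest. play_rows: Moves the arm, as the interface text tells. Its arguments: {"type":"object","properties":{"motion":{"type":"array"},"newtons":{"type":"number"}},"required":["motion"]}

```bash
ls; mkdir -p pics
cat > h.py <<'E'
import numpy as np, cv2
from scipy.spatial.transform import Rotation as Ro
def K(m):
    f=210/np.tan(np.radians(m["fovy"])/2); return f
def ray(m,uv):
    f=K(m); d=(np.atleast_2d(uv).astype(float)-[m["cx"],m["cy"]])/f; s=d.copy()
    for _ in range(30): s=d/(1+m["k1"]*(s**2).sum(1,keepdims=True))
    R=np.array(m["R"]);t=np.array(m["t"])
    return -R.T@t, np.c_[s,np.ones(len(s))]@R
def onz(m,uv,z):
    o,d=ray(m,uv); return o+d*((z-o[2])/d[:,2])[:,None]
def proj(m,X):
    c=np.atleast_2d(X)@np.array(m["R"]).T+np.array(m["t"]); s=c[:,:2]/c[:,2:]
    return s*(1+m["k1"]*(s**2).sum(1,keepdims=True))*K(m)+[m["cx"],m["cy"]]
E
python3 - <<'E'
from cell import env,viewer
import cv2,json,numpy as np
s=env.read_state();print(s)
ms={}
for n in("top","side","wrist"):
    m=viewer.camera_model(n);im=viewer.get_image(n);cv2.imwrite(f"pics/{n}0.png",im[:,:,::-1])
    ms[n]={k:(v.tolist() if hasattr(v,'tolist') else v) for k,v in m.items()};print(n,ms[n])
json.dump(ms,open("m0.json","w"))
E
```

```text
pics
{'t': 0.0, 'joint_pos': array([-1.39780082e+00,  2.59346366e-01,  1.53607438e+00, -1.73496012e-05,
        1.34800077e+00, -2.02799036e-01]), 'joint_vel': array([ 0.0011939 , -0.00153803, -0.00100253,  0.00063417,  0.00020293,
       -0.00249466]), 'effort': array([-1.80979030e-03, -4.46031618e+01, -2.90570748e+01, -4.40045578e-04,
        1.20705212e-02,  3.19579124e-05]), 'ee_pos': array([ 0.20178099, -0.51108531,  0.23047637]), 'eef_rot': array([-3.08450020e+00, -5.86493685e-01, -1.62277944e-05]), 'contact_force': array([0.2206421 , 0.71437385, 0.58145731]), 'moment': array([ 0.04819345,  0.03398768, -0.02807167]), 'grasp_force': 0.0, 'width': 1.000140094747082}
top {'fovy': 57.39034742112599, 'cx': 281.16254359670165, 'cy': 211.28945681309293, 'k1': -0.009271861154504754, 'R': [[-0.02574549331762488, -0.9994977335686002, 0.018478370195001686], [-0.9933822809478124, 0.02350952988057645, -0.11242306659985517], [0.11193218247114327, -0.02125047284240235, -0.9934886028189859]], 't': [0.2493655417805159, 0.495012450186245, 0.8819797922384761]}
side {'fovy': 48.748745764904115, 'cx': 279.3768780670854, 'cy': 206.3994916993726, 'k1': 0.03597961449084475, 'R': [[-0.9417049753226419, -0.3362566131821407, 0.011100880319090768], [-0.14206842405384115, 0.3675280988564434, -0.9190971980361088], [0.30497262555750876, -0.8670954887682468, -0.3938744863764532]], 't': [0.5390671906447693, 0.031401052764430726, 1.0956873172908648]}
wrist {'fovy': 58.22797424161287, 'cx': 280.1209055581476, 'cy': 208.98313170784925, 'k1': -0.06203798704073959, 'R': [[0.3672968395514871, -0.9301036620303049, -0.0004577480817356991], [-0.8872526745303486, -0.35052261089123765, 0.299860952430847], [-0.27906222100856615, -0.10973184192296771, -0.9539828088985463]], 't': [-0.5497398796938582, -0.03915106723545756, 0.37945863516831013]}
```

View pics/top0.png

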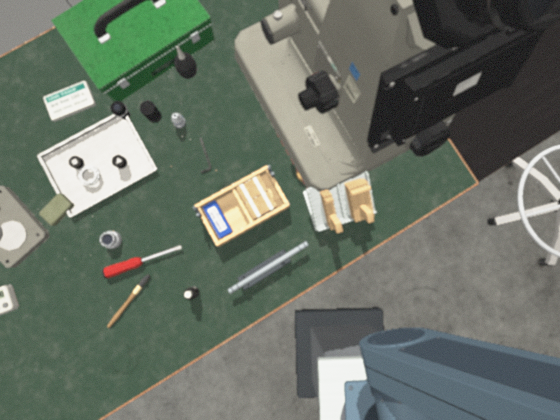

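View pics/side0.png

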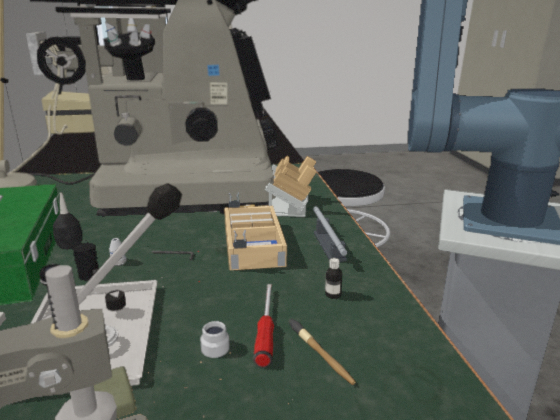

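The top view shows the case at about (242,206), the rod at (268,268), and the rack with its blocks at (340,203). In the side view the rod lies nearer the robot, and the rack is beside the microscope. I'll enlarge the work region.

Run:
```python
import cv2,json,numpy as np
from h import *
im=cv2.imread("pics/top0.png")
c=cv2.resize(im[155:305,185:385],None,fx=4,fy=4,interpolation=cv2.INTER_CUBIC);cv2.imwrite("pics/crop.png",c)
m=json.load(open("m0.json"))["top"]
for n,uv,z in (("case",(242,206),.046),("rod",(268,268),.036),("rack",(340,203),.06),("rodA",(230,291),.036),("rodB",(307,245),.036)): print(n,onz(m,uv,z))
```

```text
case [[0.51316807 0.32769636 0.046     ]]
rod [[0.36940388 0.27091647 0.036     ]]
rack [[0.51304323 0.10269421 0.06      ]]
rodA [[0.31974044 0.35865042 0.036     ]]
rodB [[0.41980321 0.17940864 0.036     ]]
```

View pics/crop.png

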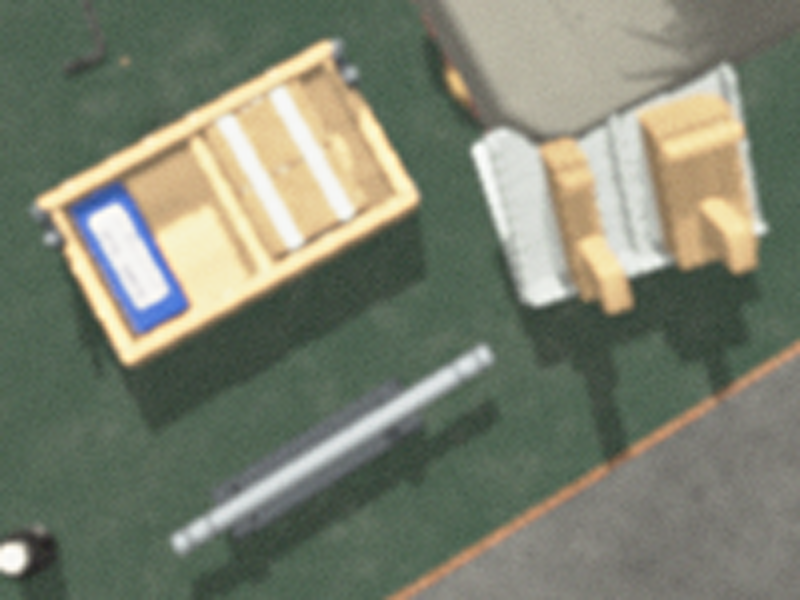

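The crop shows the case with its clips on the far side, at about (335,60) and (45,225). The slide box is at the left, which is case +y, and the cartons are in the right compartment. On the rack the thin block is left and the thick block right. Their ribs face upslope and their tabs lean toward the robot. Next I'll move to a wrist view over the area.

>>> play_rows --pt "29 -38 -5 0 0 0 1" --pt "29 -38 -5 0 0 0 1" --pt "29 -38 -5 0 0 0 1" --pt "29 -38 -5 0 0 0 1" --pt "29 -38 -5 0 0 0 1" --pt "29 -38 -5 0 0 0 1" --pt "29 -38 -5 0 0 0 1" --pt "29 -38 -5 0 0 0 1" --pt "29 -38 -5 0 0 0 1" --pt "29 -38 -5 0 0 0 1"

```text
t: 1.4
ee_pos: [0.3322, -0.0502, 0.2815]
eef_rot: [3.086, 0.586, 0.001]
contact_force: [-0.5, 0.6, 0.4]
width: 0.999
grasp_force: 0.0
```

>>> play_rows --pt "26 -28 0 0 0 0 1" --pt "26 -28 0 0 0 0 1" --pt "26 -28 0 0 0 0 1" --pt "26 -28 0 0 0 0 1" --pt "26 -28 0 0 0 0 1" --pt "26 -28 0 0 0 0 1" --pt "26 -31 0 0 0 0 1" --pt "26 -31 0 0 0 -0.074 1" --pt "0 0 0 0 0 -0.074 1" --pt "0 0 0 0 0 0 1"

```text
t: 2.65
ee_pos: [0.4409, 0.2389, 0.2808]
eef_rot: [3.034, 0.814, -0.002]
contact_force: [0.4, -0.4, 0.0]
width: 1.004
grasp_force: 0.0
```

```bash
cat >> h.py <<'E'
def grab(n,name):
    from cell import env,viewer
    import json
    m=viewer.camera_model(n);im=viewer.get_image(n)[:,:,::-1].copy()
    cv2.imwrite(f"pics/{name}.png",im)
    m={k:(np.asarray(v).tolist()) for k,v in m.items()};json.dump(m,open(f"{name}.json","w"));return m,im
E
python3 - <<'E'
from h import *
from cell import env
m,im=grab("wrist","w1")
s=env.read_state();print(s["t"],s["ee_pos"],s["eef_rot"],s["contact_force"])
cv2.imwrite("pics/w1b.png",cv2.resize(im,(800,600),interpolation=cv2.INTER_CUBIC))
E
```

```text
2.7 [0.44097082 0.2385994  0.28095374] [ 3.03489116e+00  8.11559923e-01 -1.34518494e-03] [-0.12517807  0.19518173 -0.02607866]
```

View pics/w1b.png

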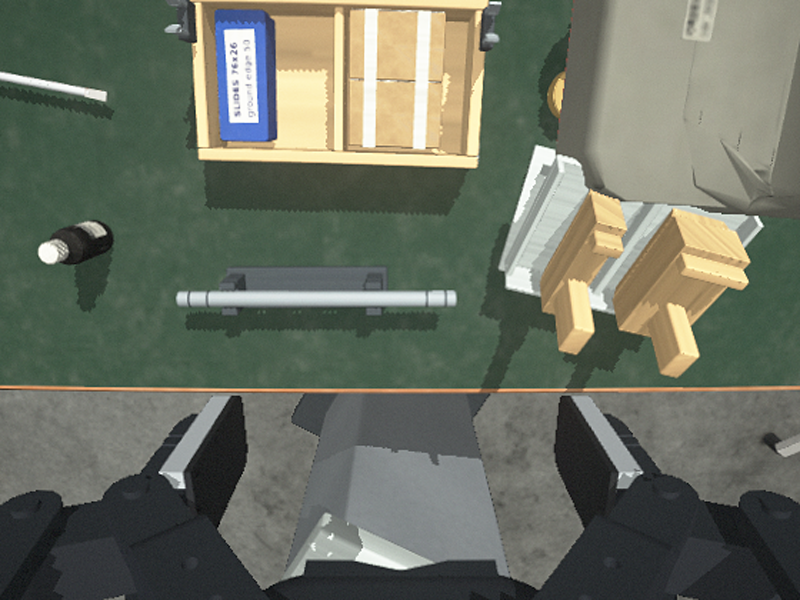

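The wrist view, in the 800x600 enlargement, shows the rod from (178,298) to (455,298). The case's front wall runs from (198,155) to (478,163). The thin tab's top is near (575,345) and the thick tab's near (680,370). I'll move forward for a complete case view and parallax.

>>> play_rows --pt "10 3 0 0 0 0 0.6" --pt "10 3 0 0 0 0 0.6" --pt "10 3 0 0 0 0 0.6" --pt "10 3 0 0 0 0 0.6" --pt "10 3 0 0 0 0 0.6" --pt "10 3 0 0 0 0 0.6" --pt "10 3 0 0 0 0 0.6" --pt "10 3 0 0 0 0 0.6" --pt "0 0 0 0 0 0 0.6" --pt "0 0 0 0 0 0 0.6"

```text
t: 3.95
ee_pos: [0.5223, 0.2578, 0.2812]
eef_rot: [3.034, 0.813, -0.001]
contact_force: [-0.5, 0.4, -0.2]
width: 0.601
grasp_force: 0.0
```

Run:
```python
from h import *
from cell import env
m,im=grab("wrist","w2")
s=env.read_state();print(s["t"],s["ee_pos"],s["eef_rot"])
cv2.imwrite("pics/w2b.png",cv2.resize(im,(800,600),interpolation=cv2.INTER_CUBIC))
```

```text
4.0 [0.52222365 0.25780815 0.28133248] [ 3.03441885e+00  8.13555552e-01 -4.65922416e-04]
```

View pics/w2b.png

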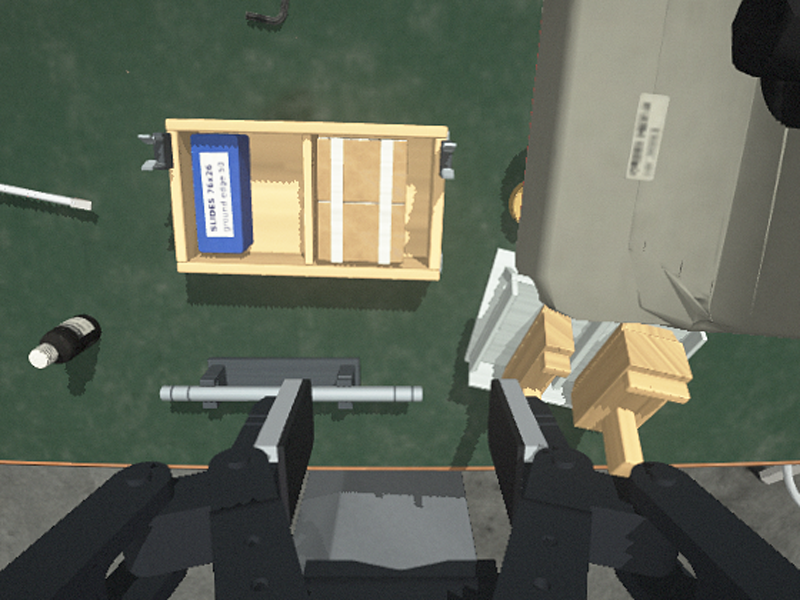

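The case is fully visible, with outer top corners at about (167,120), (447,126), (440,280) and (179,273). The rod runs along row 393. I'll measure the case and rod, and enlarge the blocks from the first wrist view.

Run:
```python
from h import *
import json
def rect(P):
    c,(w,h),a=cv2.minAreaRect((P*1000).astype(np.float32)); return np.round(c,1),(round(w,1),round(h,1)),round(a,2)
for n in("w1","w2"):
    m=json.load(open(n+".json"));im=cv2.imread(f"pics/{n}.png");H=cv2.cvtColor(im,cv2.COLOR_BGR2HSV)
    # wood
    w=cv2.inRange(H,(8,50,110),(30,200,255));b=cv2.inRange(H,(105,120,60),(130,255,255))
    k=np.ones((3,3),np.uint8)
    if n=="w2":
        ww=cv2.morphologyEx(w,cv2.MORPH_OPEN,k); ww[:, 335:]=0; ww[200:]=0
        cs,_=cv2.findContours(ww,cv2.RETR_EXTERNAL,cv2.CHAIN_APPROX_NONE);c=max(cs,key=cv2.contourArea)[:,0]
        P=onz(m,c,.046)[:,:2];print("case",rect(P))
        hull=cv2.approxPolyDP(cv2.convexHull(c.astype(np.int32)),4,True)[:,0];print(hull.tolist(),onz(m,hull,.046).round(4).tolist())
        cs,_=cv2.findContours(b,cv2.RETR_EXTERNAL,cv2.CHAIN_APPROX_NONE);c=max(cs,key=cv2.contourArea)[:,0]
        print("blue@34",rect(onz(m,c,.034)[:,:2]))
    g=cv2.inRange(H,(60,0,120),(130,70,255))
    if n=="w1": g[:,:110]=0;g[:,335:]=0;g[:190]=0;g[225:]=0
    else: g[:,:100]=0;g[:,305:]=0;g[:262]=0;g[290:]=0
    cs,_=cv2.findContours(g,cv2.RETR_EXTERNAL,cv2.CHAIN_APPROX_NONE);c=max(cs,key=cv2.contourArea)[:,0]
    print("rod",n,c.min(0),c.max(0),rect(onz(m,c,.038)[:,:2]))
im=cv2.imread("pics/w1.png");cv2.imwrite("pics/rk.png",cv2.resize(im[95:275,340:550],None,fx=3.3,fy=3.3,interpolation=cv2.INTER_CUBIC))
```

```text
rod w1 [123 203] [319 214] (array([370.3, 271.8]), (12.4, 212.4), 30.02)
case (array([514.4, 328.7]), (108.5, 192.2), 28.06)
[[115, 84], [312, 88], [307, 195], [125, 190]] [[0.5155, 0.438, 0.046], [0.6065, 0.2705, 0.046], [0.5128, 0.2194, 0.046], [0.4225, 0.3869, 0.046]]
blue@34 (array([484.6, 387.6]), (84.7, 34.8), 28.27)
rod w2 [112 265] [210 289] (array([344. , 312.1]), (30.7, 115.4), 30.39)
```

View pics/rk.png

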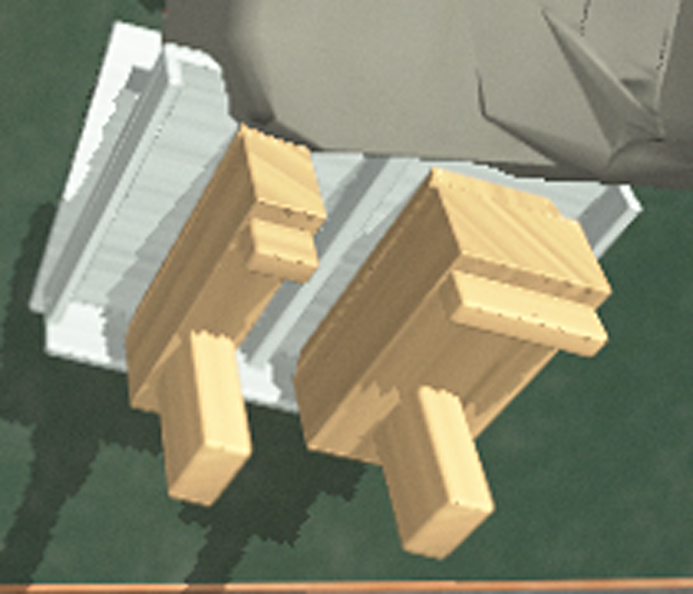

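Case centre is (514.4, 328.7) mm with yaw about 28.3°, and its measured size is 108.5x192.2. The rod is at (370.3, 271.8), lying along 120°, and measures 12.4x212.4. Both match the given sizes. The crop shows clear tab corners: the thin end face at (205,455), (250,450), (210,505), (170,497), and the thick one at (448,510), (493,507), (442,558), (405,545). I'll use these for PnP.

```bash
cat >> h.py <<'E'
def state():
    from cell import env
    return env.read_state()
def plan(p1,R1,N=10,s=None,T0=None):
    """equal rows (shift then turn) from the present pose to p1,R1; prints and returns per-row numbers"""
    if T0 is None:
        s=s or state(); T0=(np.array(s["ee_pos"]),Ro.from_rotvec(s["eef_rot"]))
    p0,R0=T0; w=(R0.inv()*R1).as_rotvec()/N
    M=sum((R0*Ro.from_rotvec(w*k)).as_matrix() for k in range(N))
    d=np.linalg.solve(M,np.array(p1)-p0)*1000
    print("per row x%d:"%N,d.round(2),w.round(4)," |d|=%.1f mm, turn %.1f deg"%(np.linalg.norm(d),np.degrees(np.linalg.norm(w))))
    return (np.array(p1),R1)
def down(psi): # tool pointing down, tool x at yaw psi (deg)
    a=np.radians(psi);return Ro.from_matrix(np.array([[np.cos(a),np.sin(a),0],[np.sin(a),-np.cos(a),0],[0,0,-1]]))
E
python3 - <<'E'
from h import *
import json
from scipy.optimize import least_squares
m=json.load(open("w1.json"));f=K(m)
Km=np.array([[f,0,m["cx"]],[0,f,m["cy"]],[0,0,1]]);D=np.array([m["k1"],0,0,0,0.])
def obj(h): return np.array([(-5,7,43),(-5,-7,43),(-5,7,87),(-5,-7,87),(-31,7,87),(-31,-7,87),(-43,h,43),(43,h,43),(43,-h,43)],float)/1000
im={"thin":(10,[(190,335),(235,337),(205,455),(250,450),(170,497),(210,505),(135,405),(255,207),(325,217)]),
"thick":(23,[(420,388),(462,398),(448,510),(493,507),(405,545),(442,558),(308,448),(462,268),(608,292)])}
R=np.array(m["R"]);t=np.array(m["t"]);Q={}
for n,(h,p) in im.items():
    uv=(np.array(p)-1.65)/3.3+[340,95]+0.15;Q[n]=uv
    ok,rv,tv=cv2.solvePnP(obj(h),uv,Km,D)
    Rb=R.T@Ro.from_rotvec(rv[:,0]).as_matrix();pb=R.T@(tv[:,0]-t)
    e=proj(m,obj(h)@Rb.T+pb)-uv
    print(n,"pos",pb.round(4),"tilt",np.degrees(np.arccos(Rb[2,2])).round(1),"zax",Rb[:,2].round(3),"xax",Rb[:,0].round(3),"err",np.abs(e).max().round(2))
def poses(v):
    Rb=Ro.from_euler("z",v[0])*Ro.from_euler("y",-np.pi/6); y=Rb.as_matrix()[:,1]
    return Rb,v[1:4],v[1:4]-.072*y
def res(v):
    Rb,a,b=poses(v);B=Rb.as_matrix()
    return np.r_[proj(m,obj(10)@B.T+a)-Q["thin"],proj(m,obj(23)@B.T+b)-Q["thick"]].ravel()
r=least_squares(res,[.25,.5,.15,.06],loss="soft_l1");Rb,a,b=poses(r.x)
print("joint yaw",np.degrees(r.x[0]),a,b,np.abs(r.fun).reshape(-1,2).round(1).tolist())
B=Rb.as_matrix()
for n,o in(("thin",a),("thick",b)): print(n,"tab mid z65",(B@[-.018,0,.065]+o).round(4),"top87",(B@[-.018,0,.087]+o).round(4))
np.savez("blk.npz",B=B,thin=a,thick=b)
E
```

```text
thin pos [0.5099 0.132  0.039 ] tilt 32.4 zax [-0.511 -0.162  0.844] xax [0.801 0.266 0.536] err 2.77
thick pos [0.5304 0.0588 0.0336] tilt 32.8 zax [-0.512 -0.178  0.841] xax [0.8   0.259 0.541] err 2.27
joint yaw 16.745512517876623 [0.50831013 0.13069313 0.0378472 ] [0.52905486 0.06174637 0.0378472 ] [[0.5, 1.8], [0.4, 0.8], [0.8, 3.7], [1.8, 1.1], [0.6, 0.5], [1.2, 1.2], [1.0, 1.1], [0.6, 0.9], [0.4, 1.3], [1.3, 1.7], [1.3, 1.7], [0.5, 3.7], [0.6, 0.4], [1.8, 1.5], [0.1, 0.4], [0.9, 0.1], [1.2, 3.9], [0.3, 0.5]]
thin tab mid z65 [0.4623 0.1168 0.0851] top87 [0.4517 0.1137 0.1042]
thick tab mid z65 [0.483  0.0479 0.0851] top87 [0.4725 0.0447 0.1042]
```

Run:
```python
from h import *
d=np.load("blk.npz");B=d["B"];X=B.copy();X[:,1]*=-1;X[:,2]*=-1
R=Ro.from_matrix(X)
a=d["thin"]
T=plan(a+B@[-.018,0,.130],R,10)
print(T[0]);
```

```text
per row x10: [-17.56   9.75  10.44] [-0.0061  0.0522  0.0226]  |d|=22.6 mm, turn 3.3 deg
[0.43113912 0.10747389 0.1414305 ]
```

>>> play_rows --pt "-17.56 9.75 10.44 -0.0061 0.0522 0.0226 0.5" --pt "-17.56 9.75 10.44 -0.0061 0.0522 0.0226 0.5" --pt "-17.56 9.75 10.44 -0.0061 0.0522 0.0226 0.5" --pt "-17.56 9.75 10.44 -0.0061 0.0522 0.0226 0.5" --pt "-17.56 9.75 10.44 -0.0061 0.0522 0.0226 0.5" --pt "-17.56 9.75 10.44 -0.0061 0.0522 0.0226 0.5" --pt "-17.56 9.75 10.44 -0.0061 0.0522 0.0226 0.5" --pt "-17.56 9.75 10.44 -0.0061 0.0522 0.0226 0.5" --pt "-17.56 9.75 10.44 -0.0061 0.0522 0.0226 0.5" --pt "-17.56 9.75 10.44 -0.0061 0.0522 0.0226 0.5"

```text
t: 5.25
ee_pos: [0.431, 0.1071, 0.1415]
eef_rot: [-2.932, -0.432, -0.792]
contact_force: [-0.0, 1.6, 0.0]
width: 0.502
grasp_force: 0.0
```

Run:
```python
from h import *
m,im=grab("wrist","w3")
s=state();print(s["t"],s["ee_pos"],s["eef_rot"])
cv2.imwrite("pics/w3b.png",cv2.resize(im,(800,600),interpolation=cv2.INTER_CUBIC))
```

```text
5.3 [0.4272017  0.10718389 0.13788523] [-2.93225753 -0.43140538 -0.78408817]
```

View pics/w3b.png

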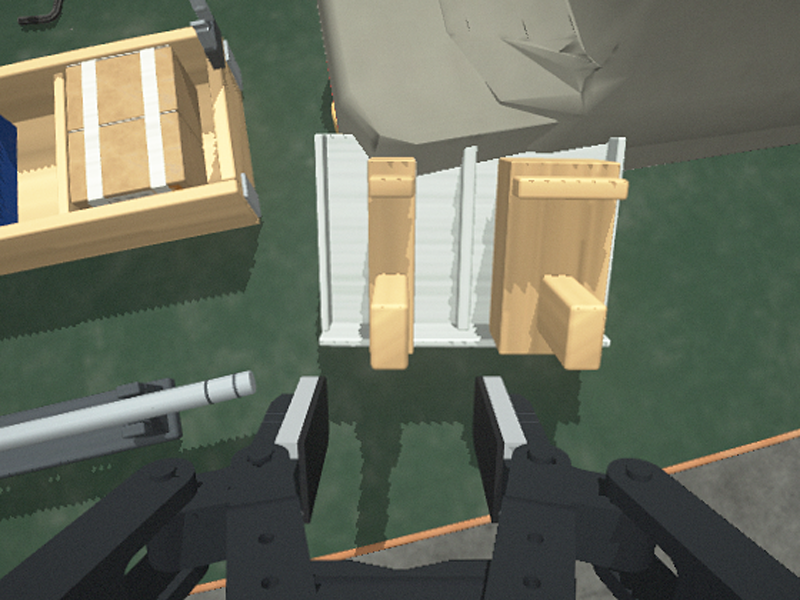

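The view looks along the deck normal. The thin tab's end face spans (372–407, 308–368), a little left of the finger centre at 400. The thick tab's end face spans about (565–605, 308–368). I'll settle, re-grab and measure the tab edges.

Run:
```python
from h import *
for i in range(3): m,im=grab("wrist","w4"); s=state();print(s["t"],s["ee_pos"].round(4),s["eef_rot"].round(4))
H=cv2.cvtColor(im,cv2.COLOR_BGR2HSV);w=cv2.inRange(H,(8,60,90),(30,220,255))
T=(s["ee_pos"],Ro.from_rotvec(s["eef_rot"]))
d=np.load("blk.npz");B=d["B"]
for nm,lo,hi in(("thin",240,310),("thick",330,440)):
    for r in (235,245,250,254):
        c=np.where(w[r,lo:hi])[0]+lo; print(nm,r,c.min(),c.max())
    q=[r for r in range(230,290) if w[r,lo+20 if nm=='thin' else 410]]; print("bottom",max(q))
for nm in("thin","thick"):
    o=d[nm]; P=np.array([(-5,7,87),(-5,-7,87),(-31,7,87),(-31,-7,87)])/1000
    print(nm,"pred",proj(m,P@B.T+o).round(1).tolist(), "depth",((P@B.T+o)@np.array(m["R"]).T+m["t"])[:,2].round(4))
```

```text
5.35 [0.4279 0.1074 0.1389] [-2.9328 -0.4275 -0.7801]
5.4 [0.4299 0.1073 0.1406] [-2.9329 -0.4278 -0.7831]
5.45 [0.4316 0.1072 0.1419] [-2.9326 -0.4297 -0.7869]
thin 235 260 289
thin 245 260 289
thin 250 260 286
thin 254 261 285
bottom 253
thick 235 347 422
thick 245 351 422
thick 250 393 421
thick 254 396 420
bottom 255
thin pred [[266.2, 215.9], [293.1, 215.8], [266.8, 261.4], [292.7, 261.4]] depth [0.196  0.196  0.2038 0.2038]
thick pred [[403.9, 215.6], [430.1, 215.5], [399.1, 260.8], [424.4, 260.6]] depth [0.196  0.196  0.2038 0.2038]
```

Run:
```python
from h import *
d=dict(np.load("blk.npz"));B=d["B"];X=B.copy();X[:,1:]*=-1;R=Ro.from_matrix(X)
d["thin"]=d["thin"]+B@[.0035,.0036,0]; d["thick"]=d["thick"]+B@[.0032,.002,0]; np.savez("blk.npz",**d)
s=state();print(s["ee_pos"])
# commanded pose is the earlier target
p0=np.array([0.43113912,0.10747389,0.1414305])
plan(d["thin"]+B@[-.018,0,.051],R,8,T0=(p0,R))
```

```text
[0.43161967 0.10724058 0.1418772 ]
per row x8: [ 0.44 -0.45  9.87] [0. 0. 0.]  |d|=9.9 mm, turn 0.0 deg
```

>>> play_rows --pt "3.5 -3.6 0 0 0 0 0.5" --pt "0 0 10 0 0 0 0.5" --pt "0 0 10 0 0 0 0.5" --pt "0 0 10 0 0 0 0.5" --pt "0 0 10 0 0 0 0.5" --pt "0 0 10 0 0 0 0.5" --pt "0 0 10 0 0 0 0.5" --pt "0 0 10 0 0 0 0.5" --pt "0 0 9 0 0 0 0.5" --pt "0 0 0 0 0 0 0.5" --newtons 50

```text
t: 6.7
ee_pos: [0.4709, 0.1233, 0.0734]
eef_rot: [-2.933, -0.431, -0.783]
contact_force: [-0.6, -0.1, -0.8]
width: 0.499
grasp_force: 0.0
```

>>> play_rows --pt "0 0 0 0 0 0 0.4" --pt "0 0 0 0 0 0 0.3" --pt "0 0 0 0 0 0 0.2" --pt "0 0 0 0 0 0 0.1" --pt "0 0 0 0 0 0 0" --pt "0 0 0 0 0 0 0" --pt "0 0 0 0 0 0 0" --pt "0 0 -3 0 0 0 0" --pt "0 0 -3 0 0 0 0" --pt "0 0 -3 0 0 0 0" --newtons 50

```text
t: 7.95
ee_pos: [0.467, 0.1218, 0.0828]
eef_rot: [-2.932, -0.432, -0.787]
contact_force: [1.5, 1.0, -0.0]
width: 0.158
grasp_force: 48.6
```

Run:
```python
from h import *
for i in range(3): m,im=grab("wrist","w5"); s=state();print(s["t"],s["ee_pos"].round(4),s["eef_rot"].round(4))
cv2.imwrite("pics/w5b.png",cv2.resize(im,(800,600),interpolation=cv2.INTER_CUBIC))
```

```text
8.0 [0.4669 0.1218 0.083 ] [-2.932  -0.4319 -0.7877]
8.05 [0.467  0.1219 0.0829] [-2.932  -0.4321 -0.7878]
8.1 [0.467  0.1219 0.0828] [-2.932  -0.432  -0.7878]
```

View pics/w5b.png

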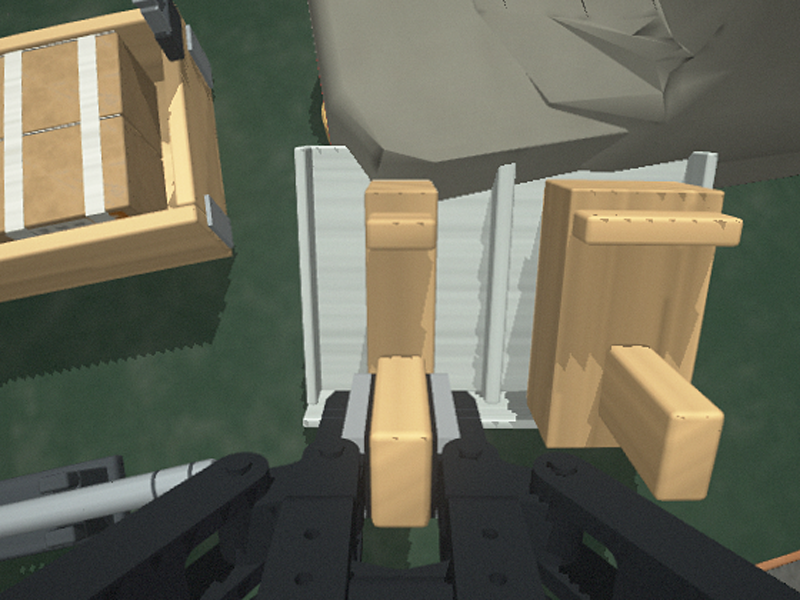

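The thin block is gripped and lifted, with its tab centred at column 400. I'll fit its position in the hand from the edge rows, then plan the carry.

```bash
cat >> h.py <<'E'
def hold(m,s,xz,rows,y=0):
    """block origin x,z and pitch in the tool frame from edge rows (px)"""
    from scipy.optimize import least_squares
    Rt=Ro.from_rotvec(s["eef_rot"]);p=np.array(s["ee_pos"])
    P=np.array([(a,y,b) for a,b in xz])/1000
    F=Ro.from_matrix(np.diag([1,-1,-1.]))
    def blk(v): return F*Ro.from_euler("y",v[2]), np.array([v[0],0,v[1]])/1000
    def res(v):
        Rb,o=blk(v); return proj(m,Rt.apply(Rb.apply(P)+o)+p)[:,1]-rows
    r=least_squares(res,[18,50,0],loss="soft_l1",x_scale=[1,1,.01]);print("tool x,z mm, pitch deg:",r.x[:2].round(2),np.degrees(r.x[2]).round(2),"res",r.fun.round(1))
    return r.x
E
python3 - <<'E'
from h import *
import json
m=json.load(open("w5.json"));s=state()
hold(m,s,[(37,56),(29,56),(43,43),(-5,43),(-5,87),(-31,87)],np.array([222,247,190,357,437,525])/1.42857)
E
```

```text
tool x,z mm, pitch deg: [19.83 48.91] -2.21 res [-0.2  3.9  0.1 -3.9 -0.9  1.2]
```

```bash
cat >> h.py <<'E'
CY=28.3; CO=np.array([.5144,.3287,0])
def case2w(p): # case mm -> world m
    return Ro.from_euler("z",CY,degrees=True).apply(np.array(p,float)/1000)+CO
def w2case(P): return Ro.from_euler("z",-CY,degrees=True).apply(np.array(P)-CO)*1000
E
python3 - <<'E'
from h import *
s=state();R0=Ro.from_rotvec(s["eef_rot"]);p0=s["ee_pos"]
p1=p0+R0.apply([0,0,-.075])
T=plan(case2w([-19,-77,150]),down(CY),12,T0=(p1,R0));print(p1,T[0])
E
```

```text
per row x12: [12.11 -7.66  3.26] [ 0.0045 -0.0436 -0.0164]  |d|=14.7 mm, turn 2.7 deg
[0.43099639 0.11107549 0.1476931 ] [0.53417572 0.25189557 0.15      ]
```

>>> play_rows --pt "0 0 -19 0 0 0 0" --pt "0 0 -19 0 0 0 0" --pt "0 0 -19 0 0 0 0" --pt "0 0 -19 0 0 0 0" --pt "0 0 -19 0 0 0 0" --pt "12.11 -7.66 3.26 0.0045 -0.0436 -0.0164 0" --pt "12.11 -7.66 3.26 0.0045 -0.0436 -0.0164 0" --pt "12.11 -7.66 3.26 0.0045 -0.0436 -0.0164 0" --pt "12.11 -7.66 3.26 0.0045 -0.0436 -0.0164 0" --pt "12.11 -7.66 3.26 0.0045 -0.0436 -0.0164 0"

```text
t: 9.35
ee_pos: [0.4673, 0.1647, 0.1749]
eef_rot: [-3.008, -0.577, -0.463]
contact_force: [-0.7, -0.1, -0.2]
width: 0.16
grasp_force: 49.3
```

>>> play_rows --pt "12.11 -7.66 3.26 0.0045 -0.0436 -0.0164 0" --pt "12.11 -7.66 3.26 0.0045 -0.0436 -0.0164 0" --pt "12.11 -7.66 3.26 0.0045 -0.0436 -0.0164 0" --pt "12.11 -7.66 3.26 0.0045 -0.0436 -0.0164 0" --pt "12.11 -7.66 3.26 0.0045 -0.0436 -0.0164 0" --pt "12.11 -7.66 3.26 0.0045 -0.0436 -0.0164 0" --pt "12.11 -7.66 3.26 0.0045 -0.0436 -0.0164 0" --pt "0 0 0 0 0 0 0" --pt "0 0 0 0 0 0 0" --pt "0 0 0 0 0 0 0"

```text
t: 10.6
ee_pos: [0.5239, 0.2485, 0.1671]
eef_rot: [-3.046, -0.767, 0.001]
contact_force: [-0.7, -0.0, -0.6]
width: 0.156
grasp_force: 49.3
```

Run:
```python
from h import *
for i in range(2): m,im=grab("wrist","w6"); s=state();print(s["t"],s["ee_pos"].round(4),s["eef_rot"].round(4))
print("TCP in case",w2case(s["ee_pos"]).round(1))
cv2.imwrite("pics/w6b.png",cv2.resize(im,(800,600),interpolation=cv2.INTER_CUBIC))
```

```text
10.65 [0.5241 0.2486 0.1673] [-3.0458e+00 -7.6730e-01  8.0000e-04]
10.7 [0.5242 0.2486 0.1674] [-3.0457e+00 -7.6740e-01  5.0000e-04]
TCP in case [-29.3 -75.1 167.4]
```

View pics/w6b.png

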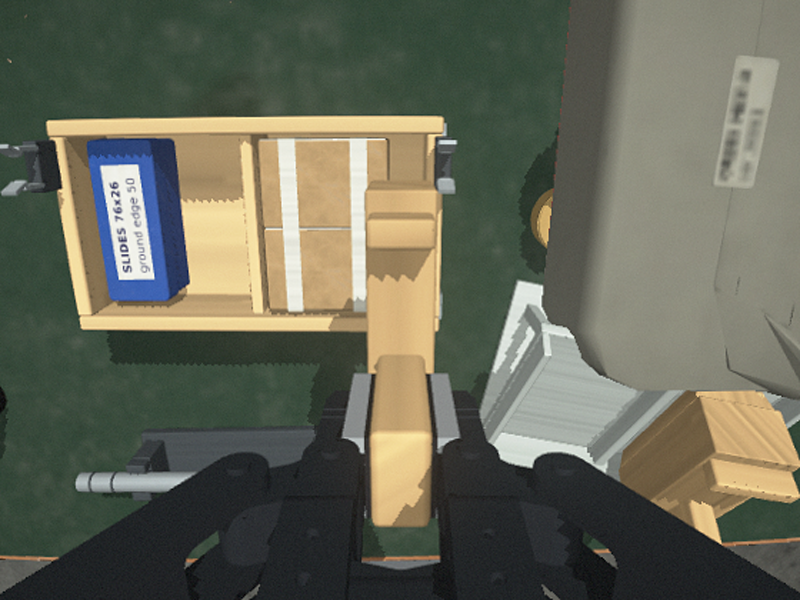

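The view, aligned with the case, shows outer corners near (48,122), (443,117) and (82,330). The held block is centred at column 400 with its rib on the clip side. I'll refine the case pose from edge lines.

Run:
```python
from h import *
import json
m=json.load(open("w6.json"));im=cv2.imread("pics/w6.png");H=cv2.cvtColor(im,cv2.COLOR_BGR2HSV)
w=cv2.inRange(H,(8,50,110),(30,210,255));k=np.ones((3,3),np.uint8);w=cv2.morphologyEx(w,cv2.MORPH_OPEN,k)
def fit(pts,ax):
    P=w2case(onz(m,np.array(pts,float),.046));
    a,b=np.polyfit(P[:,1-ax],P[:,ax],1);r=P[:,ax]-a*P[:,1-ax]-b;kp=abs(r)<1.5
    a,b=np.polyfit(P[kp,1-ax],P[kp,ax],1);return "slope deg %.2f, at0 %.2f n%d"%(np.degrees(np.arctan(a)),b,kp.sum())
print("back x(y):",fit([(c,np.where(w[70:100,c])[0].min()+70-.5) for c in range(50,300,3) if w[70:100,c].any()],0))
print("front x(y):",fit([(c,np.where(w[200:245,c])[0].max()+200+.5) for c in range(70,250,3) if w[200:245,c].any()],0))
print("left y(x):",fit([(np.where(w[r,20:100])[0].min()+20-.5,r) for r in range(140,220,2)],1))
P=[(np.where(w[r,250:330])[0].max()+250.5,r) for r in range(84,128,1)];print([(p[1],p[0]) for p in P[::4]])
print("right y(x):",fit([p for p in P if p[0]<316],1))
b=cv2.inRange(H,(105,120,60),(130,255,255));n=np.where(b.any(0))[0];print("blue cols",n.min(),n.max(),w2case(onz(m,[(64,150),(131,150)],.034)).round(1).tolist())
# carton right top edge at z=46 (row ~100): 
print("carton right", w2case(onz(m,[(387/1.42857,150/1.42857)],.046)).round(1))
s=state();hold(m,s,[(37,56),(29,56),(43,43),(-5,43),(-5,87),(-31,87)],np.array([220,247,191,357,437,525])/1.42857)
```

```text
back x(y): slope deg 0.17, at0 53.94 n84
front x(y): slope deg 0.24, at0 -53.85 n60
left y(x): slope deg -0.29, at0 95.90 n40
[(84, np.float64(310.5)), (88, np.float64(310.5)), (92, np.float64(309.5)), (96, np.float64(304.5)), (100, np.float64(304.5)), (104, np.float64(303.5)), (108, np.float64(303.5)), (112, np.float64(303.5)), (116, np.float64(303.5)), (120, np.float64(303.5)), (124, np.float64(303.5))]
right y(x): slope deg -9.78, at0 -86.31 n37
blue cols 61 131 [[6.3, 86.2, 34.0], [5.8, 34.8, 34.0]]
carton right [[ 37.8 -69.2  46. ]]
tool x,z mm, pitch deg: [18.01 48.49] -0.55 res [ 0.4  3.2 -0.4 -2.7 -2.4  2. ]
```

```bash
sed -i 's/^CY=28.3/CY=28.06/' h.py
python3 - <<'E'
from h import *
s=state();print(w2case(s["ee_pos"]))
T=plan(case2w([-18.8,-77.5,167]),down(CY),3)
plan(case2w([-18.8,-77.5,62]),down(CY),6,T0=T)
E
```

```text
[-29.01510555 -75.24628425 167.40293091]
per row x3: [3.4  0.76 0.13] [-0.0003  0.      0.0013]  |d|=3.5 mm, turn 0.1 deg
per row x6: [ 0.  -0.  17.5] [0. 0. 0.]  |d|=17.5 mm, turn 0.0 deg
```

>>> play_rows --pt "3.4 0.76 0 0 0 0.0013 0" --pt "3.4 0.76 0 0 0 0.0013 0" --pt "3.4 0.76 0 0 0 0.0013 0" --pt "0 0 17 0 0 0 0" --pt "0 0 18 0 0 0 0" --pt "0 0 18 0 0 0 0" --pt "0 0 18 0 0 0 0" --pt "0 0 18 0 0 0 0" --pt "0 0 9 0 0 0 0" --pt "0 0 7 0 0 0 0"

```text
t: 11.95
ee_pos: [0.5341, 0.2519, 0.0611]
eef_rot: [-3.047, -0.762, 0.003]
contact_force: [0.9, -0.6, 0.2]
width: 0.155
grasp_force: 49.6
```

>>> play_rows --pt "0 0 0 0 0 0 0" --pt "0 0 0 0 0 0 0" --pt "0 0 1 0 0 0 0" --pt "0 0 1 0 0 0 0" --pt "0 0 1 0 0 0 0" --pt "0 0 1 0 0 0 0" --pt "0 0 1 0 0 0 0" --pt "0 0 1 0 0 0 0" --pt "0 0 0 0 0 0 0" --pt "0 0 0 0 0 0 0"

```text
t: 13.2
ee_pos: [0.5345, 0.2519, 0.0561]
eef_rot: [-3.047, -0.762, 0.001]
contact_force: [-0.9, 0.5, -0.6]
width: 0.159
grasp_force: 49.6
```

>>> play_rows --pt "0 0 0.5 0 0 0 0" --pt "0 0 0.5 0 0 0 0" --pt "0 0 0.5 0 0 0 0" --pt "0 0 0.5 0 0 0 0" --pt "0 0 0.5 0 0 0 0" --pt "0 0 0.5 0 0 0 0" --pt "0 0 0 0 0 0 0" --pt "0 0 0 0 0 0 0" --pt "0 0 0 0 0 0 0" --pt "0 0 0 0 0 0 0"

```text
t: 14.45
ee_pos: [0.5345, 0.2519, 0.0531]
eef_rot: [-3.047, -0.762, 0.001]
contact_force: [-0.8, -0.8, -0.5]
width: 0.157
grasp_force: 49.6
```

>>> play_rows --pt "0 0 0.6 0 0 0 0" --pt "0 0 0.6 0 0 0 0" --pt "0 0 0.6 0 0 0 0" --pt "0 0 0.6 0 0 0 0" --pt "0 0 0.6 0 0 0 0" --pt "0 0 0 0 0 0 0" --pt "0 0 0 0 0 0 0" --pt "0 0 0 0 0 0 0" --pt "0 0 0 0 0 0 0" --pt "0 0 0 0 0 0 0"

```text
t: 15.7
ee_pos: [0.5345, 0.2519, 0.0512]
eef_rot: [-3.047, -0.762, 0.001]
contact_force: [-4.0, -1.7, 8.7]
width: 0.157
grasp_force: 50.9
```

Run:
```python
from h import *
m,im=grab("wrist","w7");s=state();print(s["t"],s["ee_pos"],s["contact_force"],s["moment"],w2case(s["ee_pos"]))
```

```text
15.75 [0.53447114 0.25189009 0.05119838] [-3.69000092 -2.24636205  7.87272215] [-0.17016897  0.46949401  0.04491188] [-18.41918175 -77.22270547  51.19838047]
```

>>> play_rows --pt "0 0 0 0 0 0 0.2" --pt "0 0 0 0 0 0 0.25" --pt "0 0 0 0 0 0 0.3" --pt "0 0 0 0 0 0 0.3" --pt "0 0 -6 0 0 0 0.3" --pt "0 0 -15 0 0 0 0.3" --pt "0 0 -25 0 0 0 0.4" --pt "0 0 -30 0 0 0 0.4" --pt "-6 0 -30 0 0 0 0.4" --pt "0 0 0 0 0 0 0.4"

```text
t: 17.0
ee_pos: [0.5311, 0.2496, 0.16]
eef_rot: [-3.047, -0.762, -0.01]
contact_force: [0.9, 0.1, 0.6]
width: 0.396
grasp_force: 0.0
```

Run:
```python
from h import *
for i in range(3): m,im=grab("wrist","w8")
s=state();print(s["t"],s["ee_pos"],w2case(s["ee_pos"]))
H=cv2.cvtColor(im,cv2.COLOR_BGR2HSV)
cv2.imwrite("pics/w8b.png",cv2.resize(im,(800,600),interpolation=cv2.INTER_CUBIC))
```

```text
17.15 [0.52894142 0.24896721 0.15574902] [-24.6738304  -77.20086412 155.74901537]
```

View pics/w8b.png

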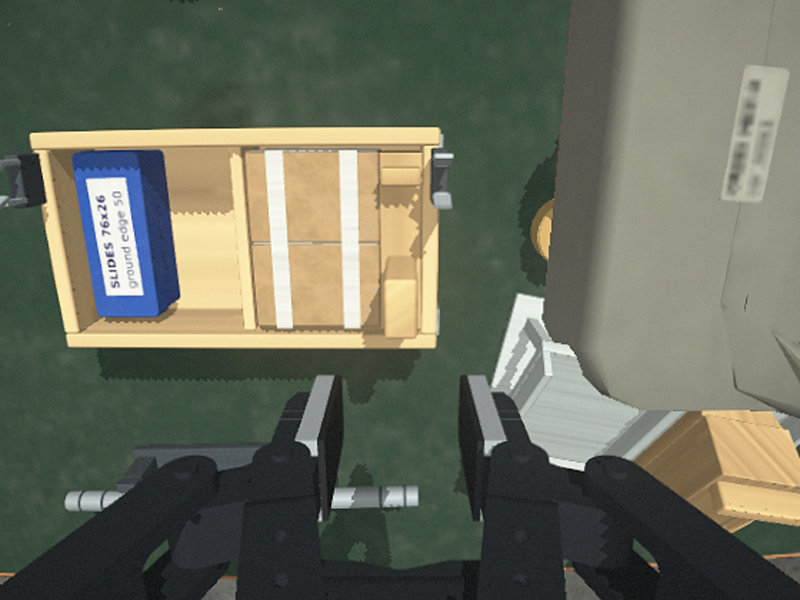

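The thin block sits in its gap beside the cartons, with its tab end at about (386–415, 283–335) and its rib at (380–420, 165–185). Now I'll check that numerically and verify the thick block's predicted pose against the seen corners.

Run:
```python
from h import *
import json
m=json.load(open("w8.json"));q=1.42857
print("tab top z91",w2case(onz(m,np.array([(386,283),(415,283),(386,335),(415,335)])/q,.091)).round(1).tolist())
print("rib top z60",w2case(onz(m,np.array([(380,167),(420,167),(380,185),(420,185)])/q,.060)).round(1).tolist())
d=dict(np.load("blk.npz"));B=d["B"]
d["thick"]=d["thick"]+B@[.0003,.0014,.0035];np.savez("blk.npz",**d)
m5=json.load(open("w5.json"));P=np.array([(-5,7,87),(-5,-7,87),(-31,7,87),(-31,-7,87),(-43,-23,43),(-43,23,43),(43,23,43),(37,-23,56)])/1000
print("w5 pred thick",(proj(m5,P@B.T+d["thick"])*q).round(0).tolist())
X=B.copy();X[:,1:]*=-1;R=Ro.from_matrix(X)
s=state();T=plan(d["thick"]+B@[-.018,0,.130],R,14,T0=(s["ee_pos"],Ro.from_rotvec(s["eef_rot"])));print(T[0])
# right-most tab columns in w4 and w5 masks
for n,rows in(("w5",(310,330,345)),):
    im=cv2.imread(f"pics/{n}.png");w=cv2.inRange(cv2.cvtColor(im,cv2.COLOR_BGR2HSV),(8,60,90),(30,220,255))
    for r in rows:
        c=np.where(w[r,400:])[0]+400;print(n,r*q,(c.min()*q).round(0),(c.max()*q).round(0))
    c=np.where(w[:,470])[0];print("bottom row col470",c.max()*q)
```

```text
tab top z91 [[-6.7, -71.9, 91.0], [-6.7, -83.6, 91.0], [-29.2, -71.8, 91.0], [-29.1, -83.8, 91.0]]
rib top z60 [[36.9, -68.8, 60.0], [36.9, -86.2, 60.0], [29.1, -68.8, 60.0], [29.2, -86.3, 60.0]]
w5 pred thick [[670.0, 413.0], [726.0, 412.0], [653.0, 503.0], [706.0, 502.0], [677.0, 447.0], [544.0, 449.0], [569.0, 190.0], [745.0, 219.0]]
per row x14: [-10.8   11.49  -1.86] [-0.0038  0.0374  0.0138]  |d|=15.9 mm, turn 2.3 deg
[0.452131   0.04215205 0.14621159]
w5 442.8567 571.0 717.0
w5 471.4281 637.0 711.0
w5 492.85664999999995 653.0 706.0
bottom row col470 499.99949999999995
```

>>> play_rows --pt "-10.8 11.49 -1.86 -0.0038 0.0374 0.0138 0.4" --pt "-10.8 11.49 -1.86 -0.0038 0.0374 0.0138 0.4" --pt "-10.8 11.49 -1.86 -0.0038 0.0374 0.0138 0.4" --pt "-10.8 11.49 -1.86 -0.0038 0.0374 0.0138 0.4" --pt "-10.8 11.49 -1.86 -0.0038 0.0374 0.0138 0.4" --pt "-10.8 11.49 -1.86 -0.0038 0.0374 0.0138 0.4" --pt "-10.8 11.49 -1.86 -0.0038 0.0374 0.0138 0.4" --pt "-10.8 11.49 -1.86 -0.0038 0.0374 0.0138 0.4" --pt "-10.8 11.49 -1.86 -0.0038 0.0374 0.0138 0.4" --pt "-10.8 11.49 -1.86 -0.0038 0.0374 0.0138 0.4"

```text
t: 18.4
ee_pos: [0.4768, 0.0991, 0.1561]
eef_rot: [-2.988, -0.528, -0.568]
contact_force: [-0.0, 0.5, 0.4]
width: 0.398
grasp_force: 0.0
```

>>> play_rows --pt "-10.8 11.49 -1.86 -0.0038 0.0374 0.0138 0.5" --pt "-10.8 11.49 -1.86 -0.0038 0.0374 0.0138 0.5" --pt "-10.8 11.49 -1.86 -0.0038 0.0374 0.0138 0.5" --pt "-10.8 11.49 -1.86 -0.0038 0.0374 0.0138 0.5" --pt "0 0 0 0 0 0 0.5" --pt "0 0 0 0 0 0 0.5" --pt "0 0 0 0 0 0 0.5" --pt "0 0 0 0 0 0 0.5" --pt "0 0 0 0 0 0 0.5" --pt "0 0 0 0 0 0 0.5"

```text
t: 19.65
ee_pos: [0.4525, 0.0424, 0.1464]
eef_rot: [-2.932, -0.432, -0.788]
contact_force: [1.1, 0.1, -0.8]
width: 0.5
grasp_force: 0.0
```

Run:
```python
from h import *
m,im=grab("wrist","w9");s=state();print(s["t"],s["ee_pos"])
d=np.load("blk.npz");B=d["B"];X=B.copy();X[:,1:]*=-1;R=Ro.from_matrix(X)
P=np.array([(-5,7,87),(-5,-7,87),(-31,7,87),(-31,-7,87)])/1000
print(proj(m,P@B.T+d["thick"]).round(1).tolist())
w=cv2.inRange(cv2.cvtColor(im,cv2.COLOR_BGR2HSV),(8,60,90),(30,220,255))
for r in range(215,270,6):
    c=np.where(w[r,200:380])[0]+200;print(r,(c.min(),c.max()) if len(c) else None,end=" ")
print()
print("now->grasp");plan(d["thick"]+B@[-.018,0,.049],R,1)
```

```text
19.7 [0.4524923  0.04237189 0.14641404]
[[266.3, 219.5], [293.1, 219.5], [266.8, 264.8], [292.6, 264.8]]
215 (np.int64(245), np.int64(315)) 221 (np.int64(245), np.int64(315)) 227 (np.int64(245), np.int64(315)) 233 (np.int64(245), np.int64(314)) 239 (np.int64(245), np.int64(314)) 245 (np.int64(246), np.int64(314)) 251 (np.int64(245), np.int64(314)) 257 (np.int64(267), np.int64(292)) 263 (np.int64(269), np.int64(291)) 269 None 
now->grasp
per row x1: [-5.500e-01  8.000e-02  8.097e+01] [ 0.0004 -0.0011  0.0003]  |d|=81.0 mm, turn 0.1 deg
```

Prediction and image agree to within 1 px. Descend, grip and lift.

>>> play_rows --pt "-0.5 0 10 0 0 0 0.5" --pt "0 0 12 0 0 0 0.5" --pt "0 0 12 0 0 0 0.5" --pt "0 0 12 0 0 0 0.5" --pt "0 0 12 0 0 0 0.5" --pt "0 0 12 0 0 0 0.4" --pt "0 0 7 0 0 0 0.4" --pt "0 0 4 0 0 0 0.35" --pt "0 0 0 0 0 0 0.3" --pt "0 0 0 0 0 0 0.2" --newtons 60

```text
t: 20.95
ee_pos: [0.491, 0.0538, 0.0762]
eef_rot: [-2.932, -0.432, -0.788]
contact_force: [-0.3, 0.5, -0.5]
width: 0.205
grasp_force: 0.0
```

>>> play_rows --pt "0 0 0 0 0 0 0.1" --pt "0 0 0 0 0 0 0" --pt "0 0 0 0 0 0 0" --pt "0 0 0 0 0 0 0" --pt "0 0 -5 0 0 0 0" --pt "0 0 -15 0 0 0 0" --pt "0 0 -20 0 0 0 0" --pt "0 0 -20 0 0 0 0" --pt "0 0 -20 0 0 0 0" --pt "0 0 -20 0 0 0 0" --newtons 60

```text
t: 22.2
ee_pos: [0.4419, 0.0394, 0.1628]
eef_rot: [-2.933, -0.432, -0.786]
contact_force: [-0.1, -0.3, -0.9]
width: 0.16
grasp_force: 58.7
```

Run:
```python
from h import *
m,im=grab("wrist","w10");s=state();print(s["t"],s["ee_pos"],w2case(s["ee_pos"]))
m8=json=__import__("json").load(open("w8.json"))
# slide box right edge from w8: bottom edge z=4 / top edge z=34
print("blue top L,R", w2case(onz(m8,np.array([(75,152),(160,152),(99,316),(166,316)])/1.42857,.034)).round(1).tolist())
print("blue bottom R", w2case(onz(m8,np.array([(178,300)])/1.42857,.004)).round(1).tolist())
R0=Ro.from_rotvec(s["eef_rot"])
plan(case2w([-24,24,178]),down(CY),18)
```

```text
22.25 [0.44217607 0.03907669 0.16458994] [-199.97202795 -221.60583629  164.58993713]
blue top L,R [[43.8, 81.4, 34.0], [43.0, 38.6, 34.0], [-41.0, 82.8, 34.0], [-40.9, 46.1, 34.0]]
blue bottom R [[-41.6, 51.6, 4.0]]
per row x18: [  8.34 -14.59   1.44] [ 0.003  -0.0291 -0.0107]  |d|=16.9 mm, turn 1.8 deg
```

Run:
```python
from h import *
plan(case2w([-18.4,27.2,178]),down(CY),18)
```

```text
per row x18: [  8.62 -14.8    1.52] [ 0.003  -0.0291 -0.0107]  |d|=17.2 mm, turn 1.8 deg
```

>>> play_rows --pt "8.62 -14.8 1.52 0.003 -0.0291 -0.0107 0" --pt "8.62 -14.8 1.52 0.003 -0.0291 -0.0107 0" --pt "8.62 -14.8 1.52 0.003 -0.0291 -0.0107 0" --pt "8.62 -14.8 1.52 0.003 -0.0291 -0.0107 0" --pt "8.62 -14.8 1.52 0.003 -0.0291 -0.0107 0" --pt "8.62 -14.8 1.52 0.003 -0.0291 -0.0107 0" --pt "8.62 -14.8 1.52 0.003 -0.0291 -0.0107 0" --pt "8.62 -14.8 1.52 0.003 -0.0291 -0.0107 0" --pt "8.62 -14.8 1.52 0.003 -0.0291 -0.0107 0" --pt "8.62 -14.8 1.52 0.003 -0.0291 -0.0107 0"

```text
t: 23.5
ee_pos: [0.4733, 0.208, 0.1795]
eef_rot: [-3.024, -0.62, -0.354]
contact_force: [-0.2, -0.2, -0.3]
width: 0.158
grasp_force: 58.8
```

>>> play_rows --pt "8.62 -14.8 1.52 0.003 -0.0291 -0.0107 0" --pt "8.62 -14.8 1.52 0.003 -0.0291 -0.0107 0" --pt "8.62 -14.8 1.52 0.003 -0.0291 -0.0107 0" --pt "8.62 -14.8 1.52 0.003 -0.0291 -0.0107 0" --pt "8.62 -14.8 1.52 0.003 -0.0291 -0.0107 0" --pt "8.62 -14.8 1.52 0.003 -0.0291 -0.0107 0" --pt "8.62 -14.8 1.52 0.003 -0.0291 -0.0107 0" --pt "8.62 -14.8 1.52 0.003 -0.0291 -0.0107 0" --pt "0 0 0 0 0 0 0" --pt "0 0 0 0 0 0 0"

```text
t: 24.75
ee_pos: [0.4858, 0.3437, 0.1756]
eef_rot: [-3.047, -0.762, 0.003]
contact_force: [0.4, -0.8, -1.4]
width: 0.157
grasp_force: 58.8
```

Run:
```python
from h import *
for i in range(4): m,im=grab("wrist","w11")
s=state();p=w2case(s["ee_pos"]);print(s["t"],p,s["eef_rot"])
# held block rib/tab columns: predicted for centred hold vs mask
H=cv2.cvtColor(im,cv2.COLOR_BGR2HSV);b=cv2.inRange(H,(105,120,60),(130,255,255))
r,c=np.where(b);print("blue",c.min(),c.max(),r.min(),r.max(),w2case(onz(m,[(c.min(),r.mean())],.034)).round(1))
w=cv2.inRange(H,(8,60,90),(30,220,255))
for rr in (310,330,350,360):
    q=np.where(w[rr,230:330])[0]+230;print(rr,q.min() if len(q) else 0,q.max() if len(q) else 0)
Rt=Ro.from_rotvec(s["eef_rot"]);P=np.array([(-31,7,87),(-31,-7,87),(29,23,56),(29,-23,56),(43,23,43),(43,-23,43)])*[1,-1,-1]/1000+[.018,0,.048]
print(proj(m,Rt.apply(P)+s["ee_pos"]).round(1).tolist())
cv2.imwrite("pics/w11.png",im)
plan(case2w([-18.4,27.2,62]),down(CY),8)
```

```text
24.95 [-17.97326314  26.51835727 176.44522862] [-3.04665196e+00 -7.60404433e-01  1.30653445e-03]
blue 203 248 110 220 [[14.5 84.8 34. ]]
310 259 301
330 260 300
350 260 300
360 260 299
[[258.6, 369.3], [300.1, 369.3], [216.3, 175.0], [342.3, 175.0], [220.0, 132.4], [338.7, 132.4]]
per row x8: [-0.05 -0.07 14.31] [-0.0002  0.0001 -0.0001]  |d|=14.3 mm, turn 0.0 deg
```

>>> play_rows --pt "-0.4 -0.6 0 0 0 0 0" --pt "0 0 15 0 0 0 0" --pt "0 0 18 0 0 0 0" --pt "0 0 18 0 0 0 0" --pt "0 0 18 0 0 0 0" --pt "0 0 18 0 0 0 0" --pt "0 0 12 0 0 0 0" --pt "0 0 10 0 0 0 0" --pt "0 0 5 0 0 0 0" --pt "0 0 0 0 0 0 0"

```text
t: 26.2
ee_pos: [0.4853, 0.3447, 0.0621]
eef_rot: [-3.046, -0.761, 0.002]
contact_force: [-0.1, -0.7, -0.9]
width: 0.157
grasp_force: 58.8
```

>>> play_rows --pt "0 0 1 0 0 0 0" --pt "0 0 1 0 0 0 0" --pt "0 0 1 0 0 0 0" --pt "0 0 1 0 0 0 0" --pt "0 0 1 0 0 0 0" --pt "0 0 1 0 0 0 0" --pt "0 0 0 0 0 0 0" --pt "0 0 0 0 0 0 0" --pt "0 0 0 0 0 0 0" --pt "0 0 0 0 0 0 0"

```text
t: 27.45
ee_pos: [0.4853, 0.3447, 0.0563]
eef_rot: [-3.046, -0.761, 0.002]
contact_force: [0.4, -0.7, 0.2]
width: 0.158
grasp_force: 58.8
```

>>> play_rows --pt "0 0 0.8 0 0 0 0" --pt "0 0 0.8 0 0 0 0" --pt "0 0 0.8 0 0 0 0" --pt "0 0 0.8 0 0 0 0" --pt "0 0 0 0 0 0 0" --pt "0 0 0 0 0 0 0" --pt "0 0 0 0 0 0 0" --pt "0 0 0 0 0 0 0" --pt "0 0 0 0 0 0 0" --pt "0 0 0 0 0 0 0"

```text
t: 28.7
ee_pos: [0.4853, 0.3447, 0.0531]
eef_rot: [-3.046, -0.761, 0.002]
contact_force: [-0.2, -1.0, -1.1]
width: 0.158
grasp_force: 58.8
```

>>> play_rows --pt "0 0 0.7 0 0 0 0" --pt "0 0 0.7 0 0 0 0" --pt "0 0 0.5 0 0 0 0" --pt "0 0 0.5 0 0 0 0" --pt "0 0 0 0 0 0 0" --pt "0 0 0 0 0 0 0" --pt "0 0 0 0 0 0 0" --pt "0 0 0 0 0 0 0" --pt "0 0 0 0 0 0 0" --pt "0 0 0 0 0 0 0"

```text
t: 29.95
ee_pos: [0.4853, 0.3449, 0.0526]
eef_rot: [-3.046, -0.762, 0.0]
contact_force: [-5.4, -2.8, 12.5]
width: 0.158
grasp_force: 60.9
```

>>> play_rows --pt "0 0 0 0 0 0 0.2" --pt "0 0 0 0 0 0 0.25" --pt "0 0 0 0 0 0 0.3" --pt "0 0 0 0 0 0 0.3" --pt "0 0 -6 0 0 0 0.3" --pt "0 0 -15 0 0 0 0.3" --pt "0 0 -25 0 0 0 0.4" --pt "0 0 -30 0 0 0 0.4" --pt "0 0 -15 0 0 0 0.4" --pt "0 0 0 0 0 0 0.4"

```text
t: 31.2
ee_pos: [0.4863, 0.345, 0.1434]
eef_rot: [-3.046, -0.761, -0.003]
contact_force: [-0.2, 0.6, -0.4]
width: 0.399
grasp_force: 0.0
```

Run:
```python
from h import *
for i in range(3): m,im=grab("wrist","w12")
s=state();print(s["t"],w2case(s["ee_pos"]))
H=cv2.cvtColor(im,cv2.COLOR_BGR2HSV);b=cv2.inRange(H,(105,120,60),(130,255,255));n,lab,st,cc=cv2.connectedComponentsWithStats(b);i=1+st[1:,4].argmax();print("blue",st[i],w2case(onz(m,[(st[i][0],st[i][1]+st[i][3]/2),(st[i][0]+st[i][2],st[i][1]+st[i][3]/2)],.034)).round(1).tolist())
# edges (Canny) near predicted tab end & rib
E=cv2.Canny(cv2.GaussianBlur(im,(3,3),0),30,90)
for nm,y in(("thick",26.8),("thin",-77.6)):
    h=23 if nm=="thick" else 10
    P=np.array([(-5,y+7,91),(-5,y-7,91),(-31,y+7,91),(-31,y-7,91),(37,y+h,60),(37,y-h,60),(29,y+h,60),(29,y-h,60)],float)
    q=proj(m,np.array([case2w(p) for p in P]));print(nm,q.round(1).tolist())
    r=int((q[0,1]+q[2,1])/2);c0=int(q[0,0]);c1=int(q[1,0]);print(" tab cols edges row",r,np.where(E[r-2:r+3,c0-12:c1+13].sum(0)>500)[0]+c0-12)
    c=int((q[4,0]+q[5,0])/2);print(" rib row edges",np.where(E[int(q[4,1])-10:int(q[6,1])+11,c-4:c+5].sum(1)>1000)[0]+int(q[4,1])-10)
```

```text
31.35 [-18.80828199  27.69039691 140.60809945]
blue [ 193  112   53  124 3127] [[3.9, 86.5, 34.0], [3.9, 50.5, 34.0]]
thick [[268.3, 212.7], [294.3, 212.7], [268.7, 256.9], [293.8, 256.9], [242.0, 128.0], [320.6, 128.0], [242.3, 141.7], [320.2, 141.7]]
 tab cols edges row 234 [256 257 258 268 291 294]
 rib row edges [125 128 140]
thin [[459.7, 212.8], [484.4, 212.8], [453.0, 256.3], [476.9, 256.2], [440.9, 129.0], [473.6, 129.4], [439.3, 142.5], [471.8, 142.9]]
 tab cols edges row 234 [456 479 480 489 490]
 rib row edges [118 127 130 141 148 149 150 151 152]
```

Both blocks are seated and confirmed, with edges within 1–2 px of the predicted positions and the slide box pushed up. Next is the rod: hover above it with the fingers across it and re-measure.

Run:
```python
from h import *
s=state();p0=s["ee_pos"]+[0,0,.06];print(s["joint_pos"])
plan([.370,.272,.27],down(118.06),12,T0=(p0,Ro.from_rotvec(s["eef_rot"])))
```

```text
[0.42904183 0.41101844 1.5475804  0.00187795 1.18570927 1.50928618]
per row x12: [-10.01  -7.58  -5.76] [-0.0003  0.     -0.1309]  |d|=13.8 mm, turn 7.5 deg
```

>>> play_rows --pt "0 0 -20 0 0 0 0.4" --pt "0 0 -20 0 0 0 0.4" --pt "0 0 -20 0 0 0 0.4" --pt "-10.01 -7.58 -5.76 0 0 -0.1309 0.4" --pt "-10.01 -7.58 -5.76 0 0 -0.1309 0.4" --pt "-10.01 -7.58 -5.76 0 0 -0.1309 0.4" --pt "-10.01 -7.58 -5.76 0 0 -0.1309 0.4" --pt "-10.01 -7.58 -5.76 0 0 -0.1309 0.4" --pt "-10.01 -7.58 -5.76 0 0 -0.1309 0.4" --pt "-10.01 -7.58 -5.76 0 0 -0.1309 0.4"

```text
t: 32.6
ee_pos: [0.402, 0.3244, 0.2408]
eef_rot: [-2.39, -2.035, 0.005]
contact_force: [1.0, 0.1, 0.3]
width: 0.397
grasp_force: 0.0
```

>>> play_rows --pt "-10.01 -7.58 -5.76 0 0 -0.1309 0.4" --pt "-10.01 -7.58 -5.76 0 0 -0.1309 0.4" --pt "-10.01 -7.58 -5.76 0 0 -0.1309 0.4" --pt "-10.01 -7.58 -5.76 0 0 -0.1309 0.4" --pt "-10.01 -7.58 -5.76 0 0 -0.1309 0.4" --pt "0 0 0 0 0 0 0.4" --pt "0 0 0 0 0 0 0.4" --pt "0 0 0 0 0 0 0.4" --pt "0 0 0 0 0 0 0.4" --pt "0 0 0 0 0 0 0.4"

```text
t: 33.85
ee_pos: [0.3707, 0.2723, 0.2707]
eef_rot: [-1.616, -2.692, -0.0]
contact_force: [0.5, -0.2, -0.2]
width: 0.399
grasp_force: 0.0
```

```bash
cat > rod.py <<'E'
from h import *
m,im=grab("wrist","wr");s=state();print(s["t"],s["ee_pos"],s["eef_rot"])
H=cv2.cvtColor(im,cv2.COLOR_BGR2HSV)
X=np.array([np.r_[0.3703+d*np.cos(np.radians(120)),.2718+d*np.sin(np.radians(120)),.036] for d in(-.105,0,.105)]);q=proj(m,X);print("pred",q.round(0).tolist())
g=cv2.inRange(H,(0,0,110),(179,60,255));M=np.zeros_like(g);x0,y0=q.min(0).astype(int)-14;x1,y1=q.max(0).astype(int)+14
M[max(y0,0):y1,x0:x1]=g[max(y0,0):y1,x0:x1];M=cv2.morphologyEx(M,cv2.MORPH_CLOSE,np.ones((5,5),np.uint8))
n,l,st,c=cv2.connectedComponentsWithStats(M);i=1+st[1:,4].argmax();print(st[i])
r,cc=np.where(l==i);P=onz(m,np.c_[cc,r],.038)[:,:2]
print(cv2.minAreaRect((P*1000).astype(np.float32)))
v=cv2.fitLine((P*1000).astype(np.float32),cv2.DIST_HUBER,0,.01,.01).ravel();print("line yaw",np.degrees(np.arctan2(v[1],v[0])),v[2:])
E
python3 rod.py
```

```text
33.9 [0.37076543 0.2722797  0.27082258] [-1.61558900e+00 -2.69207333e+00 -4.53378771e-04]
pred [[283.0, 263.0], [280.0, 170.0], [276.0, 60.0]]
[ 270   61   19  206 2360]
((370.9364318847656, 270.4852600097656), (11.706292152404785, 211.6023406982422), 30.050687789916992)
line yaw -59.922222 [366.95746 277.32184]
```

Run:
```python
from h import *
T=plan([.3778,.2586,.27],down(120.05),2)
print(T[0])
```

```text
per row x2: [-7.69 -0.18  0.4 ] [-0.0004 -0.0009 -0.0174]  |d|=7.7 mm, turn 1.0 deg
[0.3778 0.2586 0.27  ]
```

>>> play_rows --pt "-7.7 -0.2 0.4 0 -0.001 -0.0174 0.4" --pt "-7.7 -0.2 0.4 0 -0.001 -0.0174 0.4" --pt "0 0 30 0 0 0 0.4" --pt "0 0 30 0 0 0 0.4" --pt "0 0 30 0 0 0 0.4" --pt "0 0 30 0 0 0 0.4" --pt "0 0 30 0 0 0 0.4" --pt "0 0 30 0 0 0 0.4" --pt "0 0 20 0 0 0 0.4" --pt "0 0 10 0 0 0 0.4"

```text
t: 35.15
ee_pos: [0.3774, 0.2577, 0.0591]
eef_rot: [-1.569, -2.721, 0.003]
contact_force: [0.4, -0.3, -0.0]
width: 0.402
grasp_force: 0.0
```

>>> play_rows --pt "0 0 0 0 0 0 0.4" --pt "0 0 0 0 0 0 0.4" --pt "0 0 10 0 0 0 0.4" --pt "0 0 10 0 0 0 0.4" --pt "0 0 10 0 0 0 0.4" --pt "0 0 7 0 0 0 0.4" --pt "0 0 4 0 0 0 0.4" --pt "0 0 0 0 0 0 0.4" --pt "0 0 0 0 0 0 0.4" --pt "0 0 0 0 0 0 0.4"

```text
t: 36.4
ee_pos: [0.3779, 0.2584, 0.0194]
eef_rot: [1.569, 2.721, -0.0]
contact_force: [-0.3, -0.7, -0.7]
width: 0.398
grasp_force: 0.0
```

Run:
```python
from h import *
s=state();print(s["t"],s["ee_pos"],s["contact_force"])
plan([.3778,.2586,.019],down(120.05),1)
```

```text
36.4 [0.37790587 0.25841068 0.01935994] [-0.2700143  -0.66427148 -0.72747774]
per row x1: [0.22 0.   0.36] [0.     0.0003 0.0002]  |d|=0.4 mm, turn 0.0 deg
```

Close at 80 N and lift.

>>> play_rows --pt "0 0 0 0 0 0 0.3" --pt "0 0 0 0 0 0 0.2" --pt "0 0 0 0 0 0 0.1" --pt "0 0 0 0 0 0 0" --pt "0 0 0 0 0 0 0" --pt "0 0 0 0 0 0 0" --pt "0 0 -4 0 0 0 0" --pt "0 0 -10 0 0 0 0" --pt "0 0 -20 0 0 0 0" --pt "0 0 -25 0 0 0 0" --newtons 80

```text
t: 37.65
ee_pos: [0.3772, 0.2582, 0.0787]
eef_rot: [-1.569, -2.721, 0.002]
contact_force: [1.0, 0.4, -1.6]
width: 0.111
grasp_force: 78.0
```

Run:
```python
from h import *
s=state();print(s["t"],s["ee_pos"],s["width"],s["grasp_force"])
p0=np.array([.3779,.2584,.0784])
T=plan(np.array([.3779,.2584,.158]),down(120.05),3,T0=(p0,down(120.05)))
T=plan(case2w([33,-14,145]),down(118.06),12,T0=T)
print(T[0])
```

```text
37.65 [0.3772224  0.25818253 0.07869278] 0.11110628469163426 78.00142049789429
per row x3: [  0.     0.   -26.53] [0. 0. 0.]  |d|=26.5 mm, turn 0.0 deg
per row x12: [-1.64 15.52  1.08] [0.     0.     0.0029]  |d|=15.6 mm, turn 0.2 deg
[0.55010657 0.33186869 0.145     ]
```

>>> play_rows --pt "0 0 -26.5 0 0 0 0" --pt "0 0 -26.5 0 0 0 0" --pt "0 0 -26.5 0 0 0 0" --pt "-1.64 15.52 1.08 0 0 0.0029 0" --pt "-1.64 15.52 1.08 0 0 0.0029 0" --pt "-1.64 15.52 1.08 0 0 0.0029 0" --pt "-1.64 15.52 1.08 0 0 0.0029 0" --pt "-1.64 15.52 1.08 0 0 0.0029 0" --pt "-1.64 15.52 1.08 0 0 0.0029 0" --pt "-1.64 15.52 1.08 0 0 0.0029 0"

```text
t: 38.9
ee_pos: [0.4788, 0.3024, 0.1497]
eef_rot: [-1.597, -2.705, 0.001]
contact_force: [-0.6, 0.6, -0.7]
width: 0.11
grasp_force: 78.0
```

>>> play_rows --pt "-1.64 15.52 1.08 0 0 0.0029 0" --pt "-1.64 15.52 1.08 0 0 0.0029 0" --pt "-1.64 15.52 1.08 0 0 0.0029 0" --pt "-1.64 15.52 1.08 0 0 0.0029 0" --pt "-1.64 15.52 1.08 0 0 0.0029 0" --pt "0 0 0 0 0 0 0" --pt "0 0 0 0 0 0 0" --pt "0 0 0 0 0 0 0" --pt "0 0 0 0 0 0 0" --pt "0 0 0 0 0 0 0"

```text
t: 40.15
ee_pos: [0.5498, 0.3319, 0.1447]
eef_rot: [-1.616, -2.694, 0.001]
contact_force: [0.6, -0.5, -0.4]
width: 0.109
grasp_force: 78.1
```

Run:
```python
from h import *
m,im=grab("wrist","w14");s=state();p=s["ee_pos"];Rt=Ro.from_rotvec(s["eef_rot"]);print(s["t"],w2case(p),s["width"])
L=[-.091,-.03,.014,.08,.1,.119]
H=cv2.cvtColor(im,cv2.COLOR_BGR2HSV)
# expected rod axis: tool (d,0,-.017); rows of its +y end and silhouette columns
q=proj(m,Rt.apply([[.119,0,-.017],[.08,0,-.017],[.05,0,-.017],[.03,0,-.017]])+p);print("pred axis",q.round(1).tolist())
g=cv2.inRange(H,(80,0,110),(130,70,255))
for c,r in q[1:]:
    r=int(r);k=np.where(g[r,int(c)-25:int(c)+25])[0]+int(c)-25;print(r,k.min() if len(k) else None,k.max() if len(k) else None,len(k), H[r,int(c)])
col=int(q[0,0]);print("col profile",col,[int(x) for x in H[max(0,int(q[0,1])-12):int(q[0,1])+12,col,2]],[int(x) for x in H[max(0,int(q[0,1])-12):int(q[0,1])+12,col,1]])
plan(case2w([33,-14,145]),down(118.06),1)
```

```text
40.2 [ 32.76928216 -13.86322177 144.68591148] 0.11121970342394402
pred axis [[281.3, -56.8], [281.2, 79.9], [281.1, 172.3], [281.1, 227.5]]
79 263 298 36 [ 90  11 212]
172 270 296 27 [ 95  14 217]
227 269 296 20 [ 96   9 149]
col profile 281 [205, 205, 204, 205, 203, 204, 205, 203, 206, 203, 204, 203, 207, 203, 206, 208, 203, 143, 104, 108, 106, 102, 156, 202, 209, 209, 210, 207, 208, 206, 207, 210, 206, 209, 207, 210, 208, 205, 207, 207, 211, 209, 208, 208, 207, 211, 210, 208, 208, 211, 210, 208, 209, 208, 208, 210, 207, 209, 211, 211, 210, 210, 210, 211, 207, 211, 211, 212, 210, 211, 210, 212, 209, 211, 211, 212, 212, 212, 213, 212, 210, 213, 210, 213, 211, 212, 213, 212, 212, 214, 212, 213, 213, 213, 213, 211, 213, 213, 214, 214, 212, 214, 212, 214, 213, 214, 214, 212, 214, 212, 216, 212, 215, 214, 214, 214, 213, 213, 216, 214, 215, 215, 215, 213, 214, 215, 214, 215, 215, 215, 217, 215, 213, 213, 213, 215, 215, 214, 216, 215, 215, 214, 215, 213, 217, 215, 216, 213, 215, 214, 215, 214, 217, 211, 213, 216, 211, 219, 214, 216, 215, 215, 215, 217, 213, 216, 214, 219, 215, 218, 215, 21
[... 1889 characters left out ...]
 13, 14, 12, 13, 11, 12, 9, 9, 10, 12, 10, 12, 7, 7, 12, 10, 7, 14, 10, 10, 12, 12, 10, 10, 15, 10, 10, 14, 7, 12, 10, 14, 10, 12, 12, 12, 12, 12, 14, 12, 9, 12, 10, 11, 12, 12, 10, 14, 12, 16, 12, 14, 12, 14, 11, 10, 12, 16, 12, 14, 12, 10, 14, 14, 7, 14, 14, 14, 14, 12, 14, 14, 14, 14, 14, 12, 12, 16, 16, 14, 16, 14, 12, 14, 12, 10, 14, 12, 18, 16, 16, 12, 19, 16, 16, 16, 12, 15, 11, 16, 16, 14, 16, 16, 12, 16, 16, 14, 14, 18, 15, 14, 11, 13, 11, 16, 14, 14, 15, 12, 15, 14, 14, 14, 14, 13, 15, 13, 14, 13, 13, 12, 12, 17, 14, 16, 15, 14, 14, 15, 14, 16, 17, 15, 14, 14, 14, 13, 14, 14, 14, 15, 15, 15, 16, 13]
per row x1: [-0.14  0.23 -0.31] [-0.0004  0.0002  0.0002]  |d|=0.4 mm, turn 0.0 deg
```

>>> play_rows --pt "-0.1 0.2 0 0 0 0 0" --pt "0 0 12 0 0 0 0" --pt "0 0 15 0 0 0 0" --pt "0 0 15 0 0 0 0" --pt "0 0 13 0 0 0 0" --pt "0 0 8 0 0 0 0" --pt "0 0 6 0 0 0 0" --pt "0 0 2 0 0 0 0" --pt "0 0 0 0 0 0 0" --pt "0 0 0 0 0 0 0"

```text
t: 41.45
ee_pos: [0.5505, 0.332, 0.074]
eef_rot: [1.616, 2.693, 0.0]
contact_force: [0.7, 0.3, -1.2]
width: 0.112
grasp_force: 78.1
```

>>> play_rows --pt "0 0 2 0 0 0 0" --pt "0 0 2 0 0 0 0" --pt "0 0 2 0 0 0 0" --pt "0 0 2 0 0 0 0" --pt "0 0 2 0 0 0 0" --pt "0 0 1 0 0 0 0" --pt "0 0 1 0 0 0 0" --pt "0 0 0 0 0 0 0" --pt "0 0 0 0 0 0 0" --pt "0 0 0 0 0 0 0"

```text
t: 42.7
ee_pos: [0.5502, 0.3319, 0.0616]
eef_rot: [-1.616, -2.694, 0.001]
contact_force: [0.8, 0.7, -0.9]
width: 0.109
grasp_force: 78.1
```

Run:
```python
from h import *
s=state();print(s["t"],w2case(s["ee_pos"]),s["contact_force"],s["moment"],s["eef_rot"])
```

```text
42.7 [ 33.08679076 -14.00621221  61.59682223] [ 0.82806431  0.65768387 -0.89723015] [ 0.03207573 -0.01679377  0.01219062] [-1.61644834e+00 -2.69377453e+00  7.56737593e-04]
```

>>> play_rows --pt "0 0 1 0 0 0 0" --pt "0 0 1 0 0 0 0" --pt "0 0 1 0 0 0 0" --pt "0 0 1 0 0 0 0" --pt "0 0 1 0 0 0 0" --pt "0 0 0 0 0 0 0" --pt "0 0 0 0 0 0 0" --pt "0 0 0 0 0 0 0" --pt "0 0 0 0 0 0 0" --pt "0 0 0 0 0 0 0"

```text
t: 43.95
ee_pos: [0.5502, 0.3319, 0.0566]
eef_rot: [-1.616, -2.694, 0.001]
contact_force: [-0.2, -0.2, 1.3]
width: 0.11
grasp_force: 78.6
```

>>> play_rows --pt "0 0 1 0 0 0 0" --pt "0 0 1 0 0 0 0" --pt "0 0 1 0 0 0 0" --pt "0 0 1 0 0 0 0" --pt "0 0 0.5 0 0 0 0" --pt "0 0 0 0 0 0 0" --pt "0 0 0 0 0 0 0" --pt "0 0 0 0 0 0 0" --pt "0 0 0 0 0 0 0" --pt "0 0 0 0 0 0 0"

```text
t: 45.2
ee_pos: [0.5501, 0.3319, 0.052]
eef_rot: [-1.616, -2.694, 0.001]
contact_force: [0.4, 1.0, -1.6]
width: 0.109
grasp_force: 78.4
```

Run:
```python
from h import *
s=state();print(s["t"],w2case(s["ee_pos"]),s["contact_force"],s["moment"],s["eef_rot"])
```

```text
45.2 [ 33.02516501 -14.02633184  52.02174501] [ 0.36533454  1.01979773 -1.60494984] [ 0.02612806 -0.08476459 -0.01900683] [-1.61640874e+00 -2.69371662e+00  9.92305578e-04]
```

>>> play_rows --pt "0 0 0.5 0 0 0 0" --pt "0 0 0.5 0 0 0 0" --pt "0 0 0.5 0 0 0 0" --pt "0 0 0.5 0 0 0 0" --pt "0 0 0 0 0 0 0" --pt "0 0 0 0 0 0 0" --pt "0 0 0 0 0 0 0" --pt "0 0 0 0 0 0 0" --pt "0 0 0 0 0 0 0" --pt "0 0 0 0 0 0 0"

```text
t: 46.45
ee_pos: [0.5502, 0.3319, 0.0513]
eef_rot: [1.616, 2.694, -0.0]
contact_force: [-2.6, -1.7, 7.3]
width: 0.107
grasp_force: 79.2
```

Run:
```python
from h import *
s=state();print(s["t"],w2case(s["ee_pos"]),s["contact_force"],s["moment"],s["eef_rot"])
```

```text
46.45 [ 33.08882087 -14.03668407  51.25967165] [-2.57770434 -1.65496072  7.27787963] [-0.20969823  0.47777106  0.04393011] [ 1.61623519e+00  2.69353898e+00 -2.29509182e-04]
```

>>> play_rows --pt "0 0 0.8 0 0 0 0" --pt "0 0 0.7 0 0 0 0" --pt "0 0 0 0 0 0 0" --pt "0 0 0 0 0 0 0" --pt "0 0 -1.5 0 0 0 0" --pt "0 0 -1 0 0 0 0.15" --pt "0 0 0 0 0 0 0.2" --pt "0 0 0 0 0 0 0.25" --pt "0 0 0 0 0 0 0.3" --pt "0 0 0 0 0 0 0.3"

```text
t: 47.7
ee_pos: [0.5501, 0.3318, 0.0508]
eef_rot: [-1.616, -2.694, 0.001]
contact_force: [0.2, 0.2, 0.6]
width: 0.301
grasp_force: 0.0
```

>>> play_rows --pt "0 0 -4 0 0 0 0.3" --pt "0 0 -10 0 0 0 0.3" --pt "0 0 -20 0 0 0 0.3" --pt "0 0 -30 0 0 0 0.3" --pt "-3 0 -30 0 0 0 0.3" --pt "-3 0 -30 0 0 0 0.3" --pt "-3 0 -20 0 0 0 0.3" --pt "0 0 0 0 0 0 0.3" --pt "0 0 0 0 0 0 0.3" --pt "0 0 0 0 0 0 0.3"

```text
t: 48.95
ee_pos: [0.5537, 0.3238, 0.1937]
eef_rot: [-1.615, -2.692, 0.004]
contact_force: [-0.5, -0.1, -0.7]
width: 0.299
grasp_force: 0.0
```

```bash
cat > chk.py <<'E'
from h import *
for i in range(2): m,im=grab("wrist","w15")
s=state();print(s["t"],w2case(s["ee_pos"]))
H=cv2.cvtColor(im,cv2.COLOR_BGR2HSV)
q=proj(m,np.array([case2w([33,y,68]) for y in(-105,-60,0,60,105)]));print("pred",q.round(1).tolist())
g=cv2.inRange(H,(75,0,120),(135,45,255))
for y in(-50,-15,15,60,75):
    c,r=proj(m,case2w([33,y,68]))[0];r=int(round(r));k=np.where(g[r,int(c)-25:int(c)+25])[0]+int(c)-25
    if len(k):
        P=w2case(onz(m,[(k.min()-.5,r),(k.max()+.5,r)],.068)); print(y,"x edges",P[:,0].round(1),"px width",len(k),k.max()-k.min()+1)
V=H[:,:,2].astype(int)
for y in(-105,105):
    vals=[]
    for d in range(-12,13,2):
        c,r=proj(m,case2w([33,y+d,68]))[0]
        vals.append((y+d,int(V[int(round(r)),int(round(c))]),int(H[int(round(r)),int(round(c)),1])) if 0<=r<419.5 else None)
    print(vals)
E
python3 chk.py
```

```text
49.05 [ 32.60063793 -22.81573084 193.88148478]
pred [[281.5, 296.2], [281.6, 244.8], [281.7, 168.1], [281.9, 81.3], [282.0, 9.5]]
-50 x edges [27.6 38.3] px width 13 14
-15 x edges [29.2 38. ] px width 12 12
15 x edges [27.1 37.8] px width 14 15
60 x edges [28.  38.9] px width 16 16
75 x edges [27.4 38.8] px width 17 17
[(-117, 78, 39), (-115, 75, 44), (-113, 71, 43), (-111, 72, 53), (-109, 101, 48), (-107, 229, 13), (-105, 221, 14), (-103, 220, 14), (-101, 210, 15), (-99, 137, 17), (-97, 221, 10), (-95, 223, 11), (-93, 226, 10)]
[(93, 213, 12), (95, 215, 15), (97, 185, 14), (99, 217, 12), (101, 216, 15), (103, 215, 12), (105, 212, 14), (107, 139, 35), (109, 96, 53), None, None, None, None]
```

```bash
cat > prof.py <<'E'
from h import *
import json
from scipy.ndimage import map_coordinates
def feats(name,axis):
    m=json.load(open(name+".json"));V=cv2.cvtColor(cv2.imread(f"pics/{name}.png"),cv2.COLOR_BGR2HSV)[:,:,2].astype(float)
    d=np.arange(-118,118,.25);X=np.array([axis(t) for t in d]);q=proj(m,X)
    v=np.mean([map_coordinates(V,[q[:,1],q[:,0]+o],order=1,mode="nearest") for o in(-2,-1,0,1,2)],0)
    v[(q[:,1]<0)|(q[:,1]>419)]=np.nan
    out=[]
    for lo,hi in((-116,-101),(101,117)):
        k=(d>lo)&(d<hi);x=d[k];g=np.abs(np.gradient(v[k]));g[np.isnan(g)]=0;i=g.argmax();w=slice(max(i-6,0),i+7);out.append((x[w]*g[w]).sum()/g[w].sum())
    for lo,hi in((-103,-88),(88,103)):
        k=(d>lo)&(d<hi);x=d[k];i=np.nanargmin(v[k]);w=slice(max(i-6,0),i+7);y=np.nanmedian(v[k])-v[k][w];y[y<0]=0;out.append((x[w]*y).sum()/y.sum())
    e=np.round(out,2);print(name,"ends",e[:2],"len",e[1]-e[0],"rings",e[2:],"spacing",e[3]-e[2])
if __name__=="__main__":
    a=np.radians(120.05);feats("wr",lambda t:np.array([.3708+t/1000*np.cos(a),.2707+t/1000*np.sin(a),.036]))
    for z in(66,68,70,72,74): print(z,end=" ");feats("w15",lambda t:case2w([33,t,z]))
E
python3 prof.py
```

```text
wr ends [-106.98  105.95] len 212.93 rings [-99.47  96.6 ] spacing 196.07
66 w15 ends [-101.93  107.36] len 209.29000000000002 rings [-101.01   97.99] spacing 199.0
68 w15 ends [-107.38  106.97] len 214.35 rings [-99.88  97.68] spacing 197.56
70 w15 ends [-106.17  106.56] len 212.73000000000002 rings [-98.72  97.35] spacing 196.07
72 w15 ends [-104.98  106.18] len 211.16000000000003 rings [-97.57  97.02] spacing 194.58999999999997
74 w15 ends [-103.78  105.78] len 209.56 rings [-96.43  96.7 ] spacing 193.13
```

The geometry says the rod is seated: the axis was at 67.9 mm on a hard stop, and it's centred within about 1 mm. I'll confirm the height by pressing lightly on its middle with shut fingers.

>>> play_rows --pt "7.6 0.4 0 0 0 0 0" --pt "7.6 0 0 0 0 0 0" --pt "7.6 0 0 0 0 0 0" --pt "0 0 20 0 0 0 0" --pt "0 0 25 0 0 0 0" --pt "0 0 25 0 0 0 0" --pt "0 0 20 0 0 0 0" --pt "0 0 15 0 0 0 0" --pt "0 0 9 0 0 0 0" --pt "0 0 0 0 0 0 0"

```text
t: 50.3
ee_pos: [0.5438, 0.3443, 0.0806]
eef_rot: [-1.616, -2.693, 0.002]
contact_force: [0.2, -0.2, 0.2]
width: -0.0
grasp_force: 0.0
```

>>> play_rows --pt "0 0 0 0 0 0 0" --pt "0 0 1 0 0 0 0" --pt "0 0 1 0 0 0 0" --pt "0 0 1 0 0 0 0" --pt "0 0 1 0 0 0 0" --pt "0 0 0.5 0 0 0 0" --pt "0 0 0.5 0 0 0 0" --pt "0 0 0.5 0 0 0 0" --pt "0 0 0 0 0 0 0" --pt "0 0 0 0 0 0 0"

```text
t: 51.55
ee_pos: [0.544, 0.3442, 0.0755]
eef_rot: [-1.616, -2.694, 0.001]
contact_force: [-0.2, -0.1, 0.1]
width: -0.002
grasp_force: 0.0
```

Run:
```python
from h import *
s=state();print(s["t"],w2case(s["ee_pos"]),s["contact_force"],s["width"])
```

```text
51.55 [33.45383965 -0.21260538 75.52093747] [-0.19734867 -0.11739418  0.08110799] -0.002454791943186937
```

>>> play_rows --pt "0 0 0.5 0 0 0 0" --pt "0 0 0.5 0 0 0 0" --pt "0 0 0.5 0 0 0 0" --pt "0 0 0.5 0 0 0 0" --pt "0 0 0.5 0 0 0 0" --pt "0 0 0.5 0 0 0 0" --pt "0 0 0.5 0 0 0 0" --pt "0 0 0 0 0 0 0" --pt "0 0 0 0 0 0 0" --pt "0 0 0 0 0 0 0"

```text
t: 52.8
ee_pos: [0.545, 0.3447, 0.0737]
eef_rot: [1.616, 2.692, 0.003]
contact_force: [-0.5, 0.5, 8.4]
width: -0.001
grasp_force: 4.2
```

Contact came at 73.7 mm, which puts the rod's top at about 74 mm, so it is fully seated. Retract and hand in.

>>> play_rows --pt "0 0 -3 0 0 0 0" --pt "0 0 -10 0 0 0 0" --pt "0 0 -20 0 0 0 0" --pt "0 0 -30 0 0 0 0" --pt "0 0 -30 0 0 0 0" --pt "-6 0 -20 0 0 0 0" --pt "-6 0 0 0 0 0 0" --pt "-6 0 0 0 0 0 0" --pt "0 0 0 0 0 0 0" --pt "0 0 0 0 0 0 0"

```text
t: 54.05
ee_pos: [0.5521, 0.3282, 0.1839]
eef_rot: [-1.616, -2.692, 0.003]
contact_force: [-0.2, 0.7, -0.8]
width: 0.004
grasp_force: 0.0
```

```bash
python3 chk.py && python3 -c "
from prof import *
feats('w15',lambda t:case2w([33,t,68]))
from cell import env
print(env.finish_job())"
```

```text
54.15 [ 33.26117372 -17.99818095 184.36944001]
pred [[280.5, 307.7], [280.5, 255.6], [280.6, 177.4], [280.7, 88.4], [280.7, 14.5]]
-50 x edges [27.8 38.9] px width 15 15
-15 x edges [27.9 38.7] px width 15 15
15 x edges [28.1 38.4] px width 15 15
60 x edges [28.9 39.5] px width 16 16
75 x edges [28.3 39.4] px width 17 17
[(-117, 50, 20), (-115, 51, 15), (-113, 49, 5), (-111, 48, 11), (-109, 49, 5), (-107, 50, 26), (-105, 47, 5), (-103, 42, 24), (-101, 44, 52), (-99, 45, 34), (-97, 43, 36), (-95, 45, 23), (-93, 49, 26)]
[(93, 212, 12), (95, 211, 15), (97, 110, 16), (99, 216, 15), (101, 209, 12), (103, 207, 14), (105, 206, 15), (107, 118, 45), (109, 98, 60), (111, 95, 51), (113, 94, 52), None, None]
w15 ends [-103.82  106.83] len 210.64999999999998 rings [-101.54   97.56] spacing 199.10000000000002
the job is handed in; nothing more can be done
None
```

The job is handed in at about 54 s: both blocks stand seated in their gaps with their ribs under the rod, the rod is pressed down to its stop in both clips and centred to about 1 mm, and I never touched the three loose things; the judge's verdict is not shown to me.

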